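# Draw the hidden stop bolt with a hook rod and load the tray rack

### The arm

A 6-joint arm with a two-finger parallel gripper is mounted at the origin on a cart in front of the work surface, level with it; the furniture and walls round the work are solid. World frame = base frame: x ahead of the robot, y to its left, z up, the work surface at z = 0. Lengths are in m, angles in degrees, forces in N, time in s.
With the tool pointing down it reaches from about 0.4 to 0.825 m from the base axis. Payload 7 kg.
Tool frame: the origin (TCP) lies between the finger pads; the fingertips stand 11 mm ahead of it and the grasp point (between the pads) lies 8 mm behind it; z points along the fingers, y is the direction in which the jaws open and shut (so a half turn about z gives the same grasp; the last joint's range is limited). The gripper opens to 88 mm and grips with 3 to 60 N. Pads are 19 mm wide; open, the fingers measure 130 mm over their backs; the gripper's body (78 mm by 193 mm) begins 47 mm behind the grasp point.
Start: joints at [-51.102, 20.546, 0.682, 0, -70.136, -16.507], TCP at [0.257, -0.624, 0.238] pointing down, gripper open.
Joint ranges: [-176.03, 176.03], [-82.01, 121.73], [-58.28, 71.71], [-173.87, 95.51], [-174.79, -0.11], [-173.66, 173.66]. Speed limits (degrees/s): [136.94, 136.94, 172.46, 180, 180, 180].

### API

Orientations are given as [roll, pitch, yaw] about the fixed x, y, z axes, in that order (R = Rz(yaw) Ry(pitch) Rx(roll)).
In Python, from plant import r gives the robot as it stands.
- The arm moves only by the shell command python3 -m inch 'ROWS' [OPENING] [FORCE]. ROWS is JSON, a list of rows, each an object of numbers: "x", "y", "z": the shift along the tool's x, y, z as a fraction of full scale; "yaw": the turn about the tool's z as a fraction of full scale. In form: [{"x": .., "y": .., "z": .., "yaw": ..}, ...]. A call has 1 to 5 rows; each row shifts and turns the pose as measured when the row begins, along the tool's axes as they then stand; what a row does not reach is not made up. Full scale, the value 1, is 0.025 m for a shift and 4 degrees for a turn. A row lasts 1/12 s, in which the tool goes at most 41.7 mm and 7.16 degrees, less where a joint would pass 70% of its speed; a pose out of reach is approached as far as the arm can. A call with a number of a shift or a turn outside -1 to 1 is refused whole. A call with a gripper value outside its range is refused whole. OPENING is the opening, from -1 (shut) to 1 (fully open), set as the call begins (- or left out, the last holds). The fingers move at their own pace and stop on an object; FORCE is the grip in N (left out, the last holds). Time passes only in rows, so rows that do not move let the fingers close. It gives the time, the measured TCP pose, the force and the opening at its end, in the units of the state.
- r.get_state(): the state, without advancing time (a new reading comes with each control period).
- r.capture(name): name is "side" or "top"; returns (picture, depth): 400x640x3 uint8, red, green, blue; 400x640 float32, m along the optical axis (not along the pixel's ray), 0 where there is no reading.
- r.camera_info(name): a dict with "mtx" (3x3 intrinsics, pixels), "pose" (4x4, takes a point from camera to world coordinates). Camera axes: x right, y down, z forward; pixel columns grow to the right and rows downward; lengths in m; the calibration is good to about 2 mm. A picture is of the moment at which its call begins. camera_info takes no time and is no camera call.
- r.close_job(): hands the job in, once; it reports no verdict.
The state is a dict: "time_s": time; "joints": joint angles; "qd": joint speeds; "joint_torque": joint torques, N m; "tcp_pos": TCP position; "eef_rot": TCP orientation; "contact_force": force on the tool from outside, world axes, zero at the start; "moment": the same for the moment, N m; "gripper_width": finger opening in m.
Only numpy, scipy, OpenCV 4.12 (cv2) and the standard library are available. Lean on these libraries where they do the work, as an engineer would, in place of code of your own. Each camera call takes 0.05 s, during which the arm holds its last target. There are 200 camera calls.

### The job

The rack's stop bolt is shot across the tray bay, and its knob stands deep under the hood where no hand fits. Take the hook rod, feel for the knob with it and draw the bolt fully back without wrenching it, then slide the loaded tray fully home into the bay. Leave the rod lying on the table outside the rack and everything else where it is.

Things in the scene. Friction and masses are not known exactly. Their poses are not given: they have to be found in the camera images.
- rack: Grey sheet-metal rack fixed to the table: a hooded tunnel and, right of it, a tray bay. Origin on the table in the middle of the tunnel mouth; x points into the bay (away from the robot at yaw 0), y out of the tunnel mouth (to the robot's left), z up. All rack x, y below are in this frame. Walls 4 mm thick.
- tunnel_mouth (a point): Same point and axes as the rack's origin. The tunnel is open at rack y = 0 only and runs to y = -115 mm, closed there; inside it is 100 mm wide (x -50 to 50); hood ceiling 76 mm, hood top 80 mm above the table.
- bay_mouth (a point): On the table, middle of the bay mouth, rack x = -54, y = -170 mm. Bay runs along x: inside faces at y = -119 and -221 mm (102 wide), mouth walls flared outward from x = -54 back to -86 mm (13 mm wider on each side there), back stop at x = 45 mm. Walls 54 mm high; lips reach 8 mm inward with undersides 51 mm up, so the tray goes in only by sliding along x.
- tray_home (a point): On the table in the rack's bay, at rack x = -17.5, y = -170 mm: where the tray's origin lies when the tray touches the back stop. Axes as the rack's.
- stop_bolt (a joint): Stop bolt, in m: 0 shot, 0.040 fully drawn against its stop; grows along rack +y (out of the tunnel). Starts at 0 to 0.006; friction about 4 N, no spring, stays where left. Flat bar in the tunnel, 18 mm wide, top 24 mm up, strap over it to 27 mm. Shot, its nose (11 to 24 mm up) stands 30 mm into the bay and blocks the tray; drawn 0.034 or more it is clear.
- knob_nominal (a point): Mid tunnel, rack x = 0, y = -75 mm, 45 mm up. The bolt's knob is an upright round post 12 mm thick, from the bar to 64 mm above the table, at rack y = -75 mm shot, -35 mm drawn. The bolt's mounting plate is set differently each run, not reported: the post stands anywhere from x = -16 to +16 mm off this fixed point and must be felt for.
- hook_rod: Loose hook rod, 160 g, lying flat. Origin under the middle of the wooden handle: 90 long (x) x 18 wide x 24 mm tall. Steel shaft 8.4 mm thick leaves the handle at x = 45 mm along +x, axis 4.5 mm above the underside; at x = 175 mm it bends square to the left (+y), flat with the rod, into a hook lip 8.4 mm thick reaching 17 mm from the shaft's axis.
- rod_tip (a point): On the rod's shaft axis at the bend of the hook, 175 mm ahead of the rod's origin and 4.5 mm above its underside.
- tray: Loose aluminium tray 125 (x) x 96 (y) x 45 mm, walls 3 mm, 350 g, carrying a tin; stands before the bay mouth, roughly in line. Origin under its centre; x points to its front end (toward the bay). Upright wooden pull at the rear: 12 mm thick (x), 50 wide (y), centred at x = -53.5 mm, top 80 mm above the table; the part above the 45 mm rim can be pinched from above.
- load_tin: The tray's load: round dark tin 72 mm across, 24 mm high, lying in the tray in front of the pull. Origin under its centre.
- c_clamp: Bystander: steel C-clamp 99 x 160 x 18 mm lying flat left of the tunnel mouth; leave alone.
- tape_ring: Bystander: black tape roll 61 mm across, 18 mm high, lying right of the tray; leave alone.
- oil_stone: Bystander: grey oilstone 50 x 150 x 24 mm lying right of the tray, beyond the tape roll; leave alone.
Things that resemble listed ones, but are neither listed nor needed, are in the scene too. Leave any brown or purple look-alike of the load_tin alone.

How it is judged (in metres and radians):
On the way, in this order (a step that is already met when the one before it is completed fails the run):
1. the hook rod is drawing the bolt (value of joint stop_bolt above 0.015 m and contact force between hook_rod and stop_bolt above 0.5 N).
2. the bolt is fully drawn (value of joint stop_bolt above 0.0365 m), for 0.2 s.
At the end, for the whole second after the job is handed in: Bolt drawn clear (33.5 of 40 mm or more); tray flat in the bay, within 4 mm of the back stop, 6 mm of its home place, 0.06 rad of the bay's line, at rest, the tin in it; hook rod at rest on the table (handle and tip under 20 mm high), not touching the rack (value of joint stop_bolt above 0.0335 m and x of tray in the frame of tray_home above -0.004 m and horizontal distance between tray and tray_home below 0.006 m and angle between the x axis of tray and the x axis of rack, either way round below 0.06 rad and angle between tray's own z axis and vertical below 0.05 rad and linear speed of each of tray, hook_rod below 0.01 m/s and horizontal distance between load_tin and tray below 0.05 m and height (world z) of load_tin below 0.03 m and height (world z) of each of hook_rod, rod_tip below 0.02 m and contact force between hook_rod and rack below 0.2 N).
It fails at once if the bolt is wrenched (over 30 N between rod and bolt) (contact force between hook_rod and stop_bolt above 30 N).
It fails at once if the fingers work the bolt instead of the rod (contact force between the fingers and stop_bolt above 0.5 N).
It fails at once if the C-clamp is displaced by more than 30 mm (distance of c_clamp from where it was at the start of the episode above 0.03 m).
It fails at once if the tape roll is displaced by more than 30 mm (distance of tape_ring from where it was at the start of the episode above 0.03 m).
It fails at once if the oilstone is displaced by more than 30 mm (distance of oil_stone from where it was at the start of the episode above 0.03 m).
It also fails if it takes over 64 s, if anything falls off the work surface, if the arm or the gripper's body presses on something with over 40 N, if the wrist force passes 120 N, or if a joint passes its speed limit or range.

## Working session

There is one attempt and no reset: what is moved stays moved. The work goes in short steps, Python scripts to look and compute and a shell command to move; the robot and the scene stay as the last step left them, time stands still between calls to the robot, and variables do not carry over. Pictures are saved under pics/ and viewed, about 8 in all and at most 12, crops included, and the job is handed in when it is done.

```bash
ls; mkdir -p pics; python3 - <<'E'
from plant import r
import cv2,numpy as np
print(r.get_state())
for n in("top","side"):
    p,d=r.capture(n); np.savez(f"pics/{n}0.npz",p=p,d=d)
    cv2.imwrite(f"pics/{n}0.png",p[:,:,::-1]); c=r.camera_info(n); print(n,c["mtx"].tolist(),c["pose"].round(3).tolist())
E
```

```text
pics
{'time_s': 0.0, 'joints': array([-5.11016484e+01,  2.05916364e+01,  6.34493359e-01, -2.01007868e-02,
       -7.01372092e+01, -1.65069998e+01]), 'qd': array([ 0.05774787,  0.16159472,  0.10427182, -0.01526078,  0.11021144,
       -0.03046344]), 'joint_torque': array([-3.52452393e-03, -5.82719135e+01,  2.93039149e+01,  6.99730396e+00,
        6.58247009e-03, -1.91410527e-04]), 'tcp_pos': array([ 0.2569245 , -0.62367875,  0.23662594]), 'eef_rot': array([ 1.79904167e+02, -8.69384897e-03, -1.57615486e+02]), 'contact_force': array([-0.87300611,  0.60799   , -0.71191643]), 'moment': array([-0.02435962,  0.01358954,  0.01585862]), 'gripper_width': 0.0876639015526623}
top [[410.9872273240736, 0.0, 317.4088010201378], [0.0, 410.9872273240736, 197.44054013323168], [0.0, 0.0, 1.0]] [[-0.023, -0.983, 0.182, 0.334], [-1.0, 0.023, -0.002, -0.032], [-0.002, -0.182, -0.983, 1.217], [0.0, 0.0, 0.0, 1.0]]
side [[444.8176402233904, 0.0, 312.5349218111224], [0.0, 444.8176402233904, 197.6667476449296], [0.0, 0.0, 1.0]] [[-0.95, -0.186, 0.253, 0.196], [-0.314, 0.539, -0.782, 1.071], [0.009, -0.822, -0.57, 0.858], [0.0, 0.0, 0.0, 1.0]]
```

View pics/top0.png

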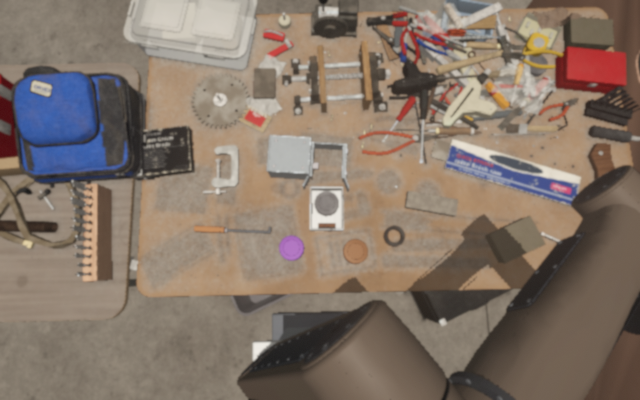

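View pics/side0.png

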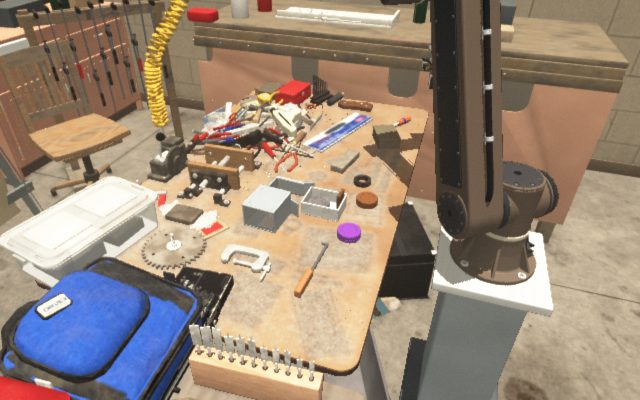

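Top view: the rack's hood is at (290,157) and the bay at (330,162). The tray is at (326,208). The rod's handle is at (210,229) and its tip at (270,231), pointing right (-y), with the hook apparently turned toward the rack. The clamp is at (225,170). Next I measure all of these from the point clouds.

```bash
cat > h.py <<'E'
import numpy as np,cv2
from plant import r
def cloud(n,p=None,d=None):
    if d is None: p,d=r.capture(n)
    c=r.camera_info(n);K=c["mtx"];T=c["pose"]
    v,u=np.mgrid[:400,:640]; k=d>0
    P=np.stack([(u-K[0,2])/K[0,0]*d,(v-K[1,2])/K[1,1]*d,d],-1)@T[:3,:3].T+T[:3,3]
    P[~k]=np.nan
    return P,p
def proj(n,X):
    c=r.camera_info(n);K=c["mtx"];T=c["pose"]
    q=(np.asarray(X)-T[:3,3])@T[:3,:3]; return q[:,:2]/q[:,2:]*[K[0,0],K[1,1]]+K[:2,2]
def ortho(P,p,x0,x1,y0,y1,s=0.001):
    # top-down map by scatter: rows = x descending, cols= y descending
    pass
E
python3 - <<'E'
from h import *
S={}
for n in("top","side"):
    z=np.load(f"pics/{n}0.npz"); S[n]=cloud(n,z["p"],z["d"])
def rect(A,l,n):
    if len(A)<5: print(l,n,len(A));return
    (c,wh,a)=cv2.minAreaRect(A[:,:2].astype(np.float32)); print(l,n,len(A),np.round(c,4),np.round(wh,4),round(a,1),'z',np.median(A[:,2]).round(4))
for n in S:
    P,p=S[n]; X,Y,Z=P[...,0],P[...,1],P[...,2]
    print(n,"table z",np.nanmedian(Z[(abs(X-.3)<.05)&(abs(Y-.3)<.1)]) if 1 else 0)
    # project pixel windows from top
    def win(u0,u1,v0,v1):
        zt=S["top"][0][v0:v1,u0:u1].reshape(-1,3); return np.nanmin(zt,0),np.nanmax(zt,0)
    lo,hi=win(262,352,132,193)
    m=(X>lo[0])&(X<hi[0])&(Y>lo[1])&(Y<hi[1])
    rect(P[m&(Z>.072)&(Z<.09)],"hood",n)
    rect(P[m&(Z>.045)&(Z<.062)],"bay",n)
    lo,hi=win(306,346,187,232)
    m=(X>lo[0])&(X<hi[0])&(Y>lo[1])&(Y<hi[1])
    rect(P[m&(Z>.038)&(Z<.05)],"rim",n); rect(P[m&(Z>.06)&(Z<.09)],"pull",n); rect(P[m&(Z>.02)&(Z<.034)],"tin",n)
    lo,hi=win(188,276,220,238)
    m=(X>lo[0])&(X<hi[0])&(Y>lo[1])&(Y<hi[1])
    rect(P[m&(Z>.017)&(Z<.03)],"handle",n)
    lo,hi=win(205,242,142,196)
    m=(X>lo[0])&(X<hi[0])&(Y>lo[1])&(Y<hi[1])
    rect(P[m&(Z>.012)&(Z<.03)],"clamp",n)
P,p=S["top"]; a=cv2.resize(p[125:245,185:360],None,fx=4.5,fy=4.5,interpolation=cv2.INTER_CUBIC); cv2.imwrite("pics/c1.png",a[:,:,::-1])
E
```

```text
top table z -0.0007420309555151716
hood top 1556 [0.6743 0.045 ] [0.1224 0.11  ] 85.6 z 0.0792
bay top 423 [ 0.644 -0.011] [0.1526 0.2307] 0.7 z 0.0528
rim top 232 [ 0.525  -0.0656] [0.1053 0.1328] 88.8 z 0.0456
pull top 89 [ 0.467  -0.0587] [0.0477 0.0115] 88.8 z 0.0781
tin top 512 [ 0.5198 -0.0612] [0.0903 0.1231] 88.4 z 0.0258
handle top 185 [0.47  0.282] [0.09   0.0179] 87.4 z 0.0225
clamp top 439 [0.6533 0.2505] [0.094  0.1468] 87.9 z 0.0144
side table z -0.001543525598313611
hood side 843 [0.6736 0.0465] [0.1255 0.1121] 84.5 z 0.0785
bay side 257 [ 0.6498 -0.012 ] [0.2383 0.1469] 84.1 z 0.0515
rim side 230 [ 0.5266 -0.0623] [0.1111 0.1339] 88.8 z 0.0429
pull side 62 [ 0.4692 -0.0585] [0.0125 0.058 ] 0.7 z 0.075
tin side 455 [ 0.5265 -0.0614] [0.1092 0.1344] 88.6 z 0.0257
handle side 178 [0.4715 0.2851] [0.0914 0.0186] 86.2 z 0.0221
clamp side 301 [0.6508 0.245 ] [0.0894 0.1576] 77.1 z 0.0134
```

View pics/c1.png

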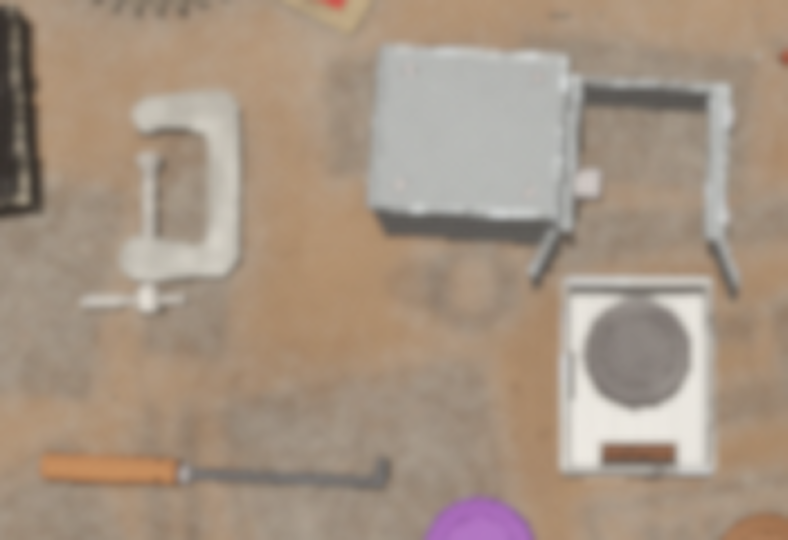

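```bash
cat >> h.py <<'E'
from scipy.optimize import least_squares
def plane(n,uv,z):
    c=r.camera_info(n);K=c["mtx"];T=c["pose"];uv=np.asarray(uv,float)
    d=np.c_[(uv-K[:2,2])/[K[0,0],K[1,1]],np.ones(len(uv))]@T[:3,:3].T
    return (T[:3,3]+d*((z-T[2,3])/d[:,2])[:,None])[:,:2]
def fitrect(n,mask,z,x0):
    m=cv2.morphologyEx(mask.astype(np.uint8),cv2.MORPH_CLOSE,np.ones((5,5)))
    cs,_=cv2.findContours(m,cv2.RETR_EXTERNAL,cv2.CHAIN_APPROX_NONE); c=max(cs,key=cv2.contourArea)[:,0]
    W=plane(n,c,z)
    def f(q):
        a=np.radians(q[2]);d=(W-q[:2])@np.array([[np.cos(a),-np.sin(a)],[np.sin(a),np.cos(a)]])
        e=np.abs(d)-np.array(q[3:])/2
        return 1e3*np.where((e>0).all(1),np.hypot(*e.T),e.max(1))
    s=least_squares(f,x0,loss="soft_l1",x_scale=[.01,.01,1,.01,.01]); return s.x.round(4),np.abs(s.fun).mean().round(2)
E
python3 - <<'E'
from h import *
for n in("top","side"):
    z=np.load(f"pics/{n}0.npz");P,p=cloud(n,z["p"],z["d"]);X,Y,Z=P[...,0],P[...,1],P[...,2]
    box=lambda cx,cy,r:(abs(X-cx)<r)&(abs(Y-cy)<r)
    print(n,"hood",fitrect(n,box(.674,.045,.09)&(Z>.07),.08,[.674,.046,-4.5,.108,.119]))
    print(n,"tray",fitrect(n,(abs(X-.525)<.068)&(abs(Y+.062)<.075)&(Z>.015) if n=="top" else (abs(X-.525)<.075)&(abs(Y+.062)<.075)&(Z>.015)&(Z<.06),.045,[.525,-.062,-1.2,.125,.096]))
    print(n,"handle",fitrect(n,box(.47,.283,.06)&(Z>.012),.024 if n=="top" else .02,[.4705,.2835,-2.6,.018,.09]))
# nose & shaft in top image
Q=lambda u,v:(u/4.5+185,v/4.5+125)
print("nose",plane("top",[Q(576,172),Q(600,172),Q(600,197),Q(576,197)],.024))
print("shaft",plane("top",[Q(190,473),Q(370,480)],.0045),"lip tip",plane("top",[Q(383,459),Q(383,482)],.0045))
z=np.load("pics/top0.npz");p=z["p"];print(p[158:174,310:322].mean(2).astype(int))
E
```

```text
top hood (array([ 0.6734,  0.0447, -4.7063,  0.1073,  0.1189]), np.float64(0.77))
top tray (array([ 0.5191, -0.0608, -1.7608,  0.1257,  0.0956]), np.float64(1.53))
top handle (array([ 0.4697,  0.2817, -3.7181,  0.0153,  0.0893]), np.float64(0.77))
side hood (array([ 0.6728,  0.0499, -5.1938,  0.1093,  0.1204]), np.float64(1.08))
side tray (array([ 0.5217, -0.0403, -1.7894,  0.1384,  0.1309]), np.float64(5.27))
side handle (array([ 0.4708,  0.2877, -3.9984,  0.0178,  0.0923]), np.float64(0.77))
nose [[ 0.65998501 -0.02430703]
 [ 0.65961333 -0.04028826]
 [ 0.64246177 -0.03989159]
 [ 0.64283205 -0.0239509 ]]
shaft [[0.46694048 0.23365175]
 [0.45962187 0.11537539]] lip tip [[0.47326661 0.1068165 ]
 [0.45811115 0.10684302]]
[[160 168 166 134 118 127 133 134 136 138 141 142]
 [164 169 165 138 125 131 133 134 137 138 140 143]
 [169 170 167 142 130 133 134 135 136 139 141 142]
 [166 171 170 146 135 139 140 140 138 138 140 141]
 [161 169 169 152 152 159 161 157 146 140 140 140]
 [158 165 168 168 179 185 186 178 158 142 139 139]
 [156 164 172 184 193 196 195 185 159 141 138 139]
 [157 165 175 189 197 198 197 185 157 141 141 141]
 [163 169 174 189 196 197 196 184 156 141 144 145]
 [166 169 168 180 186 189 188 177 151 141 144 145]
 [166 165 152 151 157 160 163 157 140 140 145 146]
 [166 162 136 118 122 131 135 134 133 140 146 147]
 [165 160 130 109 119 131 136 137 139 145 148 148]
 [164 158 129 114 130 139 142 142 143 144 146 145]
 [164 160 130 117 134 142 141 141 141 141 141 141]
 [167 163 134 123 135 140 139 139 140 139 138 136]]
```

The bolt nose is visible in the bay near rack x ≈ -16, so the post is probably on the left; I'll check that by feel. Next: turn the tool and travel to the rod.

```bash
cat > go.py <<'E'
import sys,numpy as np
from h import r
from scipy.spatial.transform import Rotation as R
# usage: go.py x y z yaw -> tool-axis shift in rows' units (1=25mm, 4deg)
s=r.get_state();t=np.array(list(map(float,sys.argv[1:4])));
M=R.from_euler("xyz",s["eef_rot"],degrees=True)
d=M.inv().apply(t-s["tcp_pos"])/.025
y=(float(sys.argv[4])-s["eef_rot"][2]+180)%360-180
print("t",round(s["time_s"],2),"tcp",s["tcp_pos"].round(4),s["eef_rot"].round(2),"F",s["contact_force"].round(1),"w",round(s["gripper_width"],4),"| units xyz",d.round(2),"yaw",round(-y/4,2))
E
Y='{"yaw":-1}'; python3 -m inch '[{"yaw":-1},{"yaw":-1},{"yaw":-1},{"yaw":-1},{"yaw":-1}]' 1
python3 -m inch '[{"yaw":-1},{"yaw":-1},{"yaw":-1},{"yaw":-1},{"yaw":-1}]'
python3 -m inch '[{"yaw":-1},{"yaw":-1},{"yaw":-1},{"yaw":-1},{"yaw":-1}]'
python3 -m inch '[{"x":-1,"y":-1},{"x":-1,"y":-1},{"x":-1,"y":-1},{"x":-1,"y":-1},{"x":-1,"y":-1}]'
python3 go.py .4697 .2817 .1 -93.6
```

```text
t 0.1 tcp [ 0.257  -0.6237  0.2367] [ 1.7992e+02 -1.0000e-02 -1.5761e+02] F [-0.  -0.1 -0.7] w 0.0877 | units xyz [-21.66  30.24   5.51] yaw -16.0validation failed for argument at $[0]...
validation failed for argument at $[0]...
validation failed for argument at $[0]...
validation failed for argument at $[0]...
```

```bash

python3 -m inch '[{"x":0,"y":0,"z":0,"yaw":-1},{"x":0,"y":0,"z":0,"yaw":-1},{"x":0,"y":0,"z":0,"yaw":-1},{"x":0,"y":0,"z":0,"yaw":-1},{"x":0,"y":0,"z":0,"yaw":-1}]' 1
python3 -m inch '[{"x":0,"y":0,"z":0,"yaw":-1},{"x":0,"y":0,"z":0,"yaw":-1},{"x":0,"y":0,"z":0,"yaw":-1},{"x":0,"y":0,"z":0,"yaw":-1},{"x":0,"y":0,"z":0,"yaw":-1}]'
python3 -m inch '[{"x":0,"y":0,"z":0,"yaw":-1},{"x":0,"y":0,"z":0,"yaw":-1},{"x":0,"y":0,"z":0,"yaw":-1},{"x":0,"y":0,"z":0,"yaw":-1},{"x":0,"y":0,"z":0,"yaw":-1}]'
python3 -m inch '[{"x":-1,"y":-1,"z":0,"yaw":0},{"x":-1,"y":-1,"z":0,"yaw":0},{"x":-1,"y":-1,"z":0,"yaw":0},{"x":-1,"y":-1,"z":0,"yaw":0},{"x":-1,"y":-1,"z":0,"yaw":0}]'
python3 go.py .4697 .2817 .1 -93.6
```

```text
time_s: 0.52
tcp_pos: [0.2564, -0.6224, 0.2338]
eef_rot: [179.6, 0.1, -136.9]
contact_force: [-0.2, -0.2, 0.2]
gripper_width: 0.0876
time_s: 0.93
tcp_pos: [0.2558, -0.6211, 0.2308]
eef_rot: [179.4, 0.4, -115.9]
contact_force: [-0.3, 0.3, 0.4]
gripper_width: 0.0878
time_s: 1.35
tcp_pos: [0.2552, -0.6198, 0.2278]
eef_rot: [179.5, 0.8, -94.9]
contact_force: [0.5, 0.5, 0.8]
gripper_width: 0.088
time_s: 1.77
tcp_pos: [0.3879, -0.5048, 0.2247]
eef_rot: [179.2, 1.0, -95.2]
contact_force: [0.4, -0.5, 1.1]
gripper_width: 0.0875
t 1.77 tcp [ 0.3879 -0.5048  0.2247] [179.18   1.05 -95.19] F [ 0.4 -0.5  1.1] w 0.0875 | units xyz [-31.53  -0.49   5.56] yaw -0.4
```

```bash

python3 -m inch '[{"x":-1,"y":-0.2,"z":0,"yaw":0},{"x":-1,"y":-0.2,"z":0,"yaw":0},{"x":-1,"y":-0.2,"z":0,"yaw":0},{"x":-1,"y":-0.2,"z":0,"yaw":0},{"x":-1,"y":-0.2,"z":0,"yaw":0}]'
python3 -m inch '[{"x":-1,"y":-0.2,"z":0,"yaw":0},{"x":-1,"y":-0.2,"z":0,"yaw":0},{"x":-1,"y":-0.2,"z":0,"yaw":0},{"x":-1,"y":-0.2,"z":0,"yaw":0},{"x":-1,"y":-0.2,"z":0,"yaw":0}]'
python3 -m inch '[{"x":-1,"y":0,"z":0,"yaw":0},{"x":-1,"y":0,"z":0,"yaw":0},{"x":-1,"y":0,"z":0,"yaw":0},{"x":-1,"y":0,"z":0,"yaw":0},{"x":-1,"y":0,"z":0,"yaw":0}]'
python3 go.py .4697 .2817 .1 -93.6
```

```text
time_s: 2.18
tcp_pos: [0.4285, -0.3752, 0.2231]
eef_rot: [178.9, 1.2, -95.0]
contact_force: [0.8, -0.5, 0.3]
gripper_width: 0.0882
time_s: 2.6
tcp_pos: [0.4642, -0.2458, 0.2236]
eef_rot: [178.7, 1.3, -95.1]
contact_force: [-0.2, 0.0, 0.6]
gripper_width: 0.0881
time_s: 3.02
tcp_pos: [0.4746, -0.1147, 0.225]
eef_rot: [178.6, 1.3, -95.1]
contact_force: [0.7, 0.3, -0.5]
gripper_width: 0.0876
t 3.02 tcp [ 0.4746 -0.1147  0.225 ] [178.59   1.3  -95.07] F [ 0.7  0.3 -0.5] w 0.0876 | units xyz [-15.66   1.46   5.4 ] yaw -0.37
```

```bash

python3 -m inch '[{"x":-1,"y":0.1,"z":0,"yaw":-0.1},{"x":-1,"y":0.1,"z":0,"yaw":-0.1},{"x":-1,"y":0.1,"z":0,"yaw":-0.1},{"x":-1,"y":0.1,"z":0.2,"yaw":0},{"x":-1,"y":0.1,"z":0.2,"yaw":0}]'
python3 -m inch '[{"x":-1,"y":0.1,"z":0.5,"yaw":0},{"x":-1,"y":0.1,"z":0.5,"yaw":0},{"x":-1,"y":0.1,"z":0.5,"yaw":0},{"x":-1,"y":0.1,"z":0.5,"yaw":0},{"x":-1,"y":0.1,"z":0.5,"yaw":0}]'
python3 -m inch '[{"x":-1,"y":0.1,"z":0.5,"yaw":0},{"x":-1,"y":0.1,"z":0.5,"yaw":0},{"x":-1,"y":0.1,"z":0.5,"yaw":0},{"x":-1,"y":0.1,"z":0.5,"yaw":0},{"x":-1,"y":0,"z":0.3,"yaw":0}]'
python3 go.py .4697 .2817 .05 -93.6
```

```text
time_s: 3.43
tcp_pos: [0.4702, 0.0174, 0.218]
eef_rot: [178.6, 1.4, -93.8]
contact_force: [-0.1, -0.3, -0.2]
gripper_width: 0.0874
time_s: 3.85
tcp_pos: [0.4636, 0.1512, 0.1583]
eef_rot: [178.8, 1.5, -93.8]
contact_force: [-1.0, 0.5, -0.1]
gripper_width: 0.0875
time_s: 4.27
tcp_pos: [0.4576, 0.2836, 0.1]
eef_rot: [178.7, 1.4, -93.8]
contact_force: [-0.1, -0.1, -0.0]
gripper_width: 0.0877
t 4.27 tcp [0.4576 0.2836 0.1   ] [178.67   1.4  -93.77] F [-0.1 -0.1 -0. ] w 0.0877 | units xyz [ 0.09 -0.54  1.99] yaw -0.04
```

```bash

python3 -m inch '[{"x":0,"y":-0.27,"z":0.8,"yaw":0},{"x":0,"y":-0.27,"z":0.8,"yaw":0},{"x":0,"y":0,"z":0.8,"yaw":0},{"x":0,"y":0,"z":0.6,"yaw":0}]'
python3 go.py .4697 .2817 .013 -93.6
```

```text
time_s: 4.6
tcp_pos: [0.4708, 0.2922, 0.0224]
eef_rot: [178.9, 1.6, -93.4]
contact_force: [0.1, 0.4, -0.1]
gripper_width: 0.0877
t 4.6 tcp [0.4708 0.2922 0.0224] [178.85   1.58 -93.38] F [ 0.1  0.4 -0.1] w 0.0877 | units xyz [0.43 0.01 0.36] yaw 0.06
```

```bash

python3 -m inch '[{"x":0.3,"y":0,"z":0.3,"yaw":0},{"x":0.1,"y":0,"z":0.1,"yaw":0.05}]'
python3 -m inch '[{"x":0,"y":0,"z":0,"yaw":0},{"x":0,"y":0,"z":0,"yaw":0},{"x":0,"y":0,"z":0,"yaw":0},{"x":0,"y":0,"z":0,"yaw":0},{"x":0,"y":0,"z":0,"yaw":0}]' -1 45
python3 go.py .4697 .2817 .013 -93.6
```

```text
time_s: 4.77
tcp_pos: [0.4702, 0.2849, 0.0117]
eef_rot: [178.9, 1.7, -93.4]
contact_force: [-31.9, 9.9, 65.0]
gripper_width: 0.0874
time_s: 5.18
tcp_pos: [0.4703, 0.2846, 0.0144]
eef_rot: [179.0, 1.8, -93.3]
contact_force: [0.6, 0.2, 0.8]
gripper_width: 0.0599
t 5.18 tcp [0.4703 0.2846 0.0144] [179.     1.84 -93.31] F [0.6 0.2 0.8] w 0.0599 | units xyz [0.12 0.01 0.05] yaw 0.07
```

```bash

python3 -m inch '[{"x":0,"y":0,"z":0,"yaw":0},{"x":0,"y":0,"z":0,"yaw":0},{"x":0,"y":0,"z":0,"yaw":0},{"x":0,"y":0,"z":0,"yaw":0},{"x":0,"y":0,"z":0,"yaw":0}]' -1 45
python3 -m inch '[{"x":0,"y":0,"z":0,"yaw":0},{"x":0,"y":0,"z":0,"yaw":0},{"x":0,"y":0,"z":0,"yaw":0},{"x":0,"y":0,"z":0,"yaw":0}]' -1 45
python3 go.py .4697 .2817 .013 -93.6
```

```text
time_s: 5.6
tcp_pos: [0.47, 0.2832, 0.0138]
eef_rot: [178.9, 1.8, -93.4]
contact_force: [0.3, -0.5, 0.5]
gripper_width: 0.0264
time_s: 5.93
tcp_pos: [0.4702, 0.2833, 0.0137]
eef_rot: [178.9, 1.7, -93.4]
contact_force: [1.0, -0.1, 0.7]
gripper_width: 0.018
t 5.93 tcp [0.4702 0.2833 0.0137] [178.94   1.75 -93.38] F [ 1.  -0.1  0.7] w 0.018 | units xyz [0.07 0.01 0.03] yaw 0.06
```

```bash

python3 -m inch '[{"x":-0.4,"y":0,"z":-0.95,"yaw":0},{"x":-0.5,"y":0,"z":-0.95,"yaw":0},{"x":-0.3,"y":0,"z":0,"yaw":0.1},{"x":0,"y":0,"z":0,"yaw":0.1}]'
python3 - <<'E'
from h import *
p,d=r.capture("top");np.savez("pics/t1.npz",p=p,d=d)
a=cv2.resize(p[190:250,160:300],None,fx=5,fy=5,interpolation=cv2.INTER_CUBIC)
p2,d2=r.capture("side");b=p2[210:330,220:400]
b=cv2.resize(b,(700,467),interpolation=cv2.INTER_CUBIC)[:299]
cv2.imwrite("pics/c2.png",np.vstack([a,b])[:,:,::-1])
E
python3 go.py .4697 .2817 .013 -93.6
```

```text
time_s: 6.27
tcp_pos: [0.4712, 0.3108, 0.0617]
eef_rot: [178.7, 1.5, -94.3]
contact_force: [-0.2, -1.2, -2.4]
gripper_width: 0.0177
t 6.37 tcp [0.4708 0.3096 0.0611] [178.65   1.44 -94.32] F [-0.4 -0.2 -1.7] w 0.0175 | units xyz [ 1.16 -0.08  1.89] yaw -0.18
```

View pics/c2.png

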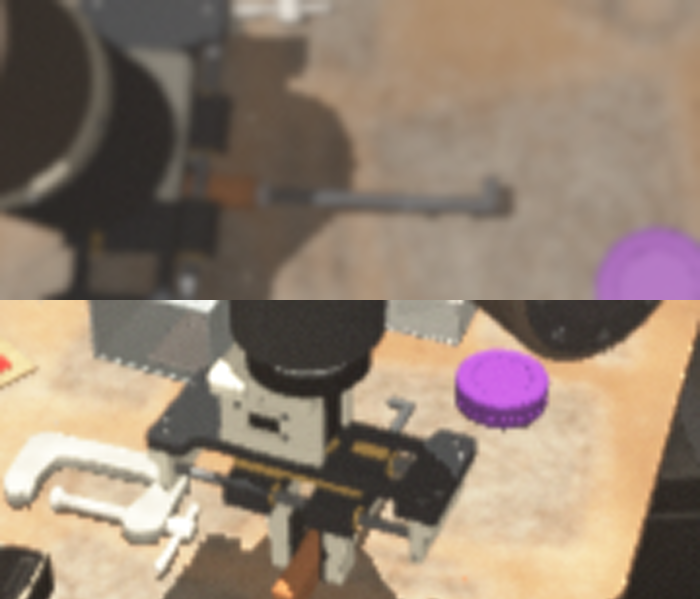

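```bash
python3 - <<'E'
from h import *
z=np.load("pics/t1.npz");P,p=cloud("top",z["p"],z["d"])
Q=lambda u,v:(u/5+160,v/5+190)
print(plane("top",[Q(330,197),Q(497,205),Q(507,205),Q(491,180)],.052))
S=P[226:234,225:264].reshape(-1,3);S=S[(S[:,2]>.03)&(S[:,2]<.08)];print(S[np.argsort(S[:,1])][::4].round(3))
E
```

```text
[[0.46385624 0.22673079]
 [0.45712337 0.13179096]
 [0.45699321 0.12611177]
 [0.47146235 0.13524886]]
[[0.463 0.133 0.055]
 [0.469 0.134 0.047]
 [0.457 0.135 0.056]
 [0.462 0.138 0.059]
 [0.465 0.138 0.056]
 [0.454 0.141 0.055]
 [0.455 0.144 0.052]
 [0.457 0.149 0.055]
 [0.463 0.152 0.056]
 [0.46  0.157 0.06 ]
 [0.463 0.161 0.053]
 [0.464 0.164 0.052]
 [0.463 0.169 0.058]
 [0.461 0.172 0.055]
 [0.464 0.175 0.054]
 [0.461 0.18  0.057]
 [0.461 0.184 0.054]
 [0.461 0.186 0.056]
 [0.461 0.192 0.057]
 [0.458 0.195 0.057]
 [0.461 0.198 0.055]
 [0.461 0.203 0.058]
 [0.461 0.206 0.055]
 [0.461 0.211 0.059]
 [0.461 0.214 0.058]
 [0.468 0.218 0.053]
 [0.464 0.222 0.06 ]
 [0.462 0.226 0.054]
 [0.465 0.23  0.052]]
```

```bash

python3 -m inch '[{"x":0.1,"y":-1,"z":0,"yaw":0.05},{"x":0,"y":-1,"z":0,"yaw":0.05},{"x":0,"y":-1,"z":0,"yaw":0},{"x":0,"y":-1,"z":0,"yaw":0},{"x":0,"y":-1,"z":0,"yaw":0}]'
python3 go.py .6526 .2986 .059 -94.8
```

```text
time_s: 6.78
tcp_pos: [0.5915, 0.2928, 0.0524]
eef_rot: [178.1, 1.1, -94.5]
contact_force: [0.2, 0.7, -1.4]
gripper_width: 0.0176
t 6.78 tcp [0.5915 0.2928 0.0524] [178.14   1.08 -94.53] F [ 0.2  0.7 -1.4] w 0.0176 | units xyz [-0.43 -2.41 -0.33] yaw 0.07
```

```bash

python3 -m inch '[{"x":-0.25,"y":-1,"z":-0.2,"yaw":0.05},{"x":-0.2,"y":-0.8,"z":-0.2,"yaw":0.02},{"x":0,"y":-0.6,"z":-0.1,"yaw":0}]'
python3 go.py .6526 .2986 .059 -94.8
python3 - <<'E'
from h import *
p,d=r.capture("top");np.savez("pics/t2.npz",p=p,d=d)
a=cv2.resize(p[120:215,180:320],None,fx=5,fy=5,interpolation=cv2.INTER_CUBIC)
cv2.imwrite("pics/c3.png",a[:,:,::-1])
E
```

```text
time_s: 7.03
tcp_pos: [0.6541, 0.2944, 0.0569]
eef_rot: [177.7, 0.7, -95.0]
contact_force: [-0.2, 0.9, -1.4]
gripper_width: 0.0179
t 7.03 tcp [0.6541 0.2944 0.0569] [177.72   0.74 -94.97] F [-0.2  0.9 -1.4] w 0.0179 | units xyz [-0.16  0.08 -0.08] yaw -0.04
```

View pics/c3.png

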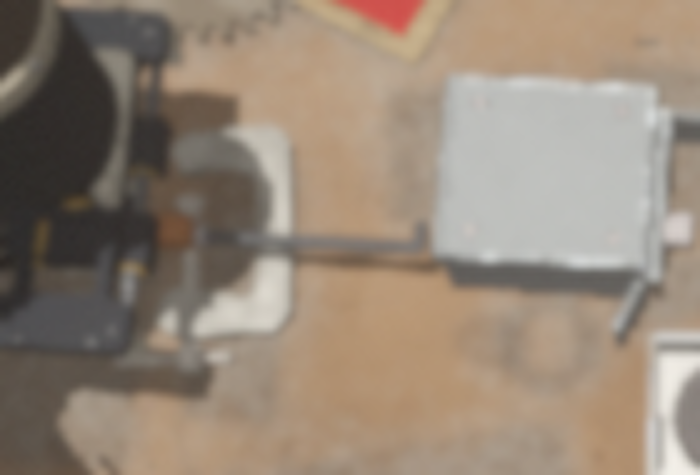

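```bash
cat >> h.py <<'E'
A=np.radians(-4.8);RX=np.array([np.cos(A),np.sin(A)]);RY=np.array([-np.sin(A),np.cos(A)]);RO=np.array([.6784,.1043])
def rack(w): w=np.atleast_2d(w)[:,:2]-RO; return np.c_[w@RX,w@RY].round(4)
def tip():
    s=r.get_state();y=np.radians(s["eef_rot"][2]);pz=np.radians(s["eef_rot"][1])
    t=s["tcp_pos"][:2]+.1765*np.array([np.cos(y),np.sin(y)])
    print("t",round(s["time_s"],2),"tip rack mm",(rack(t)[0]*1e3).round(1),"z",((s["tcp_pos"][2]-.0092+.1765*(.0305-np.sin(pz)))*1e3).round(1),"yaw",s["eef_rot"].round(1),"F",s["contact_force"].round(1),"F rack xy",(np.array([RX,RY])@s["contact_force"][:2]).round(1),"M",s["moment"].round(2),"w",round(s["gripper_width"],4))
E
python3 - <<'E'
from h import *
Q=lambda u,v:(u/5+180,v/5+120)
print("vis tip, shaft, lip end",rack(plane("top",[Q(421,246),Q(300,243),Q(421,221)],.052))*1e3)
print("hood corners",rack(plane("top",[Q(437,257),Q(450,74),Q(650,268),Q(657,86)],.080))*1e3)
print("nose",rack(plane("top",[Q(667,227),Q(690,227),Q(679,213),Q(679,242)],.024))*1e3)
tip()
E
```

```text
vis tip, shaft, lip end [[-41.8  10.6]
 [-44.3  81.3]
 [-26.8  11.8]]
hood corners [[ -54.6   -3.3]
 [  54.5   -1.8]
 [ -53.7 -124.8]
 [  54.5 -121.8]]
nose [[ -14.2 -131.3]
 [ -13.4 -145.1]
 [  -5.2 -138. ]
 [ -23.  -139.1]]
t 7.08 tip rack mm [-38.6  10.2] z 50.5 yaw [177.8   0.7 -95. ] F [3.5 1.5 0.3] F rack xy [3.4 1.8] M [ 0.25 -0.97  0.02] w 0.0178
```

```bash

python3 -m inch '[{"x":0.4,"y":0,"z":0,"yaw":0},{"x":0.5,"y":0,"z":0,"yaw":0}]'
python3 -c "from h import *;tip()"
python3 -m inch '[{"x":0.5,"y":0,"z":0,"yaw":0},{"x":0.5,"y":0,"z":0,"yaw":0},{"x":0.2,"y":0,"z":0,"yaw":0}]'
python3 -c "from h import *;tip()"
```

```text
time_s: 7.25
tcp_pos: [0.6541, 0.2699, 0.0524]
eef_rot: [177.6, 0.6, -95.0]
contact_force: [0.1, -0.1, -1.7]
gripper_width: 0.0175
t 7.25 tip rack mm [-38.7 -13.5] z 46.8 yaw [177.6   0.6 -95. ] F [ 0.1 -0.1 -1.7] F rack xy [ 0.1 -0.1] M [-0.05 -0.02  0.  ] w 0.0175
time_s: 7.5
tcp_pos: [0.6475, 0.2335, 0.0493]
eef_rot: [177.3, 0.4, -95.1]
contact_force: [0.3, -0.1, -0.7]
gripper_width: 0.0176
t 7.5 tip rack mm [-42.5 -50.3] z 44.3 yaw [177.3   0.4 -95.1] F [ 0.3 -0.1 -0.7] F rack xy [ 0.3 -0.1] M [ 0.01 -0.05 -0.01] w 0.0176
```

```bash

python3 -m inch '[{"x":0,"y":0.1,"z":-0.2,"yaw":0},{"x":0,"y":0.1,"z":-0.1,"yaw":0}]'
python3 -c "from h import *;tip()"
python3 -m inch '[{"x":0,"y":0.12,"z":-0.1,"yaw":0}]'
python3 -c "from h import *;tip()"
```

```text
time_s: 7.67
tcp_pos: [0.6428, 0.2313, 0.0574]
eef_rot: [177.4, 0.4, -95.2]
contact_force: [6.3, 1.3, -4.5]
gripper_width: 0.0183
t 7.67 tip rack mm [-47.2 -52.9] z 52.4 yaw [177.4   0.4 -95.2] F [ 6.3  1.3 -4.5] F rack xy [6.1 1.9] M [ 0.86 -2.39  0.67] w 0.0183
time_s: 7.75
tcp_pos: [0.6412, 0.2317, 0.0611]
eef_rot: [177.5, 0.5, -95.1]
contact_force: [7.7, -2.4, -6.1]
gripper_width: 0.0179
t 7.75 tip rack mm [-48.6 -52.6] z 55.8 yaw [177.5   0.5 -95.1] F [ 7.7 -2.4 -6.1] F rack xy [ 7.9 -1.7] M [-0.32 -2.92  0.92] w 0.0179
```

```bash

python3 -m inch '[{"x":0,"y":-0.2,"z":0.1,"yaw":0},{"x":0,"y":0,"z":0.05,"yaw":0}]'
python3 -c "from h import *;tip()"

```

```text
time_s: 7.92
tcp_pos: [0.6471, 0.2325, 0.0598]
eef_rot: [177.8, 0.6, -95.0]
contact_force: [0.2, 0.9, -2.1]
gripper_width: 0.0175
t 7.92 tip rack mm [-42.6 -51.3] z 54.0 yaw [177.8   0.6 -95. ] F [ 0.2  0.9 -2.1] F rack xy [0.1 0.9] M [ 0.04 -0.05 -0.02] w 0.0175
```

```bash

python3 -m inch '[{"x":0.3,"y":-0.03,"z":0,"yaw":0}]'
python3 -c "from h import *;tip()"
python3 -m inch '[{"x":0.3,"y":-0.03,"z":0,"yaw":0}]'
python3 -c "from h import *;tip()"
```

```text
time_s: 8.0
tcp_pos: [0.6469, 0.2262, 0.0597]
eef_rot: [177.8, 0.7, -95.0]
contact_force: [0.4, -0.6, -1.6]
gripper_width: 0.0178
t 8.0 tip rack mm [-42.  -57.7] z 53.9 yaw [177.8   0.7 -95. ] F [ 0.4 -0.6 -1.6] F rack xy [ 0.4 -0.6] M [ 0.01 -0.07 -0.02] w 0.0178
time_s: 8.08
tcp_pos: [0.6465, 0.2186, 0.0595]
eef_rot: [177.7, 0.6, -94.9]
contact_force: [-0.0, 0.5, -1.1]
gripper_width: 0.018
t 8.08 tip rack mm [-41.7 -65.2] z 53.7 yaw [177.7   0.6 -94.9] F [-0.   0.5 -1.1] F rack xy [-0.   0.5] M [-0.03 -0.04  0.  ] w 0.018
```

```bash

python3 -m inch '[{"x":0.28,"y":0.03,"z":0,"yaw":0}]'
python3 -c "from h import *;tip()"
python3 -m inch '[{"x":0.28,"y":0.02,"z":0,"yaw":0}]'
python3 -c "from h import *;tip()"
```

```text
time_s: 8.17
tcp_pos: [0.6448, 0.2112, 0.0592]
eef_rot: [177.7, 0.6, -94.9]
contact_force: [0.9, 0.8, -0.8]
gripper_width: 0.0176
t 8.17 tip rack mm [-42.7 -72.8] z 53.4 yaw [177.7   0.6 -94.9] F [ 0.9  0.8 -0.8] F rack xy [0.8 0.9] M [-0.05 -0.09  0.01] w 0.0176
time_s: 8.25
tcp_pos: [0.6432, 0.2034, 0.0589]
eef_rot: [177.6, 0.6, -94.9]
contact_force: [0.2, -1.0, -1.9]
gripper_width: 0.0173
t 8.25 tip rack mm [-43.7 -80.7] z 53.2 yaw [177.6   0.6 -94.9] F [ 0.2 -1.  -1.9] F rack xy [ 0.2 -1. ] M [ 0.   -0.02  0.04] w 0.0173
```

```bash

python3 -m inch '[{"x":0.3,"y":0,"z":0,"yaw":0}]'
python3 -c "from h import *;tip()"
python3 -m inch '[{"x":0.3,"y":-0.02,"z":0,"yaw":0}]'
python3 -c "from h import *;tip()"
python3 -m inch '[{"x":0.1,"y":-0.2,"z":0,"yaw":0},{"x":0,"y":-0.2,"z":0,"yaw":0}]'
python3 -c "from h import *;tip()"
```

```text
time_s: 8.33
tcp_pos: [0.6421, 0.1949, 0.0586]
eef_rot: [177.6, 0.6, -94.9]
contact_force: [0.2, 0.1, -2.1]
gripper_width: 0.0176
t 8.33 tip rack mm [-44.1 -89.2] z 53.0 yaw [177.6   0.6 -94.9] F [ 0.2  0.1 -2.1] F rack xy [0.2 0.1] M [ 0.01 -0.26  0.05] w 0.0176
time_s: 8.42
tcp_pos: [0.6417, 0.1864, 0.0585]
eef_rot: [177.6, 0.6, -94.9]
contact_force: [-0.1, 0.2, -1.2]
gripper_width: 0.0178
t 8.42 tip rack mm [-43.9 -97.7] z 52.9 yaw [177.6   0.6 -94.9] F [-0.1  0.2 -1.2] F rack xy [-0.1  0.1] M [-0.   -0.1   0.02] w 0.0178
time_s: 8.58
tcp_pos: [0.6509, 0.1804, 0.0583]
eef_rot: [177.5, 0.6, -95.0]
contact_force: [0.4, -0.1, -1.7]
gripper_width: 0.0176
t 8.58 tip rack mm [ -34.5 -102.9] z 52.7 yaw [177.5   0.6 -95. ] F [ 0.4 -0.1 -1.7] F rack xy [ 0.4 -0.1] M [ 0.01 -0.06 -0.02] w 0.0176
```

```bash

python3 -m inch '[{"x":-0.05,"y":-0.18,"z":0,"yaw":0}]'
python3 -c "from h import *;tip()"
python3 -m inch '[{"x":-0.03,"y":-0.12,"z":0,"yaw":0}]'
python3 -c "from h import *;tip()"
python3 -m inch '[{"x":-0.03,"y":-0.1,"z":0,"yaw":0}]'
python3 -c "from h import *;tip()"
```

```text
time_s: 8.67
tcp_pos: [0.6561, 0.1807, 0.0582]
eef_rot: [177.5, 0.6, -95.1]
contact_force: [0.4, -0.3, -2.4]
gripper_width: 0.0177
t 8.67 tip rack mm [ -29.5 -102.2] z 52.6 yaw [177.5   0.6 -95.1] F [ 0.4 -0.3 -2.4] F rack xy [ 0.5 -0.3] M [ 0.05 -0.09  0.  ] w 0.0177
time_s: 8.75
tcp_pos: [0.66, 0.1811, 0.058]
eef_rot: [177.5, 0.6, -95.1]
contact_force: [-0.6, 0.3, -1.5]
gripper_width: 0.0178
t 8.75 tip rack mm [ -25.6 -101.5] z 52.5 yaw [177.5   0.6 -95.1] F [-0.6  0.3 -1.5] F rack xy [-0.6  0.2] M [ 0.01 -0.05 -0.01] w 0.0178
time_s: 8.83
tcp_pos: [0.6633, 0.1818, 0.0578]
eef_rot: [177.6, 0.6, -95.1]
contact_force: [-0.7, 0.0, -1.8]
gripper_width: 0.0178
t 8.83 tip rack mm [ -22.5 -100.6] z 52.2 yaw [177.6   0.6 -95.1] F [-0.7  0.  -1.8] F rack xy [-0.7 -0. ] M [-0.17  0.27 -0.14] w 0.0178
```

```bash

python3 -m inch '[{"x":0,"y":-0.06,"z":0,"yaw":0}]'
python3 -c "from h import *;tip()"

```

```text
time_s: 8.92
tcp_pos: [0.6647, 0.1818, 0.0574]
eef_rot: [177.5, 0.5, -95.1]
contact_force: [-2.2, 1.2, -0.4]
gripper_width: 0.0179
t 8.92 tip rack mm [ -21.1 -100.4] z 51.8 yaw [177.5   0.5 -95.1] F [-2.2  1.2 -0.4] F rack xy [-2.3  1. ] M [-0.06  1.17 -0.44] w 0.0179
```

```bash

python3 -m inch '[{"x":-0.2,"y":0.06,"z":0,"yaw":0},{"x":-0.2,"y":0,"z":0,"yaw":0}]'
python3 -c "from h import *;tip()"
python3 -m inch '[{"x":-0.15,"y":0,"z":0,"yaw":0}]'
python3 -c "from h import *;tip()"
python3 -m inch '[{"x":-0.15,"y":0,"z":0,"yaw":0}]'
python3 -c "from h import *;tip()"
```

```text
time_s: 9.08
tcp_pos: [0.6639, 0.1917, 0.0567]
eef_rot: [177.4, 0.5, -95.2]
contact_force: [-0.2, -0.2, -1.2]
gripper_width: 0.0178
t 9.08 tip rack mm [-23.  -90.6] z 51.4 yaw [177.4   0.5 -95.2] F [-0.2 -0.2 -1.2] F rack xy [-0.2 -0.2] M [ 0.05 -0.05 -0.07] w 0.0178
time_s: 9.17
tcp_pos: [0.6643, 0.1963, 0.0567]
eef_rot: [177.4, 0.5, -95.2]
contact_force: [-0.3, -0.3, -2.1]
gripper_width: 0.0177
t 9.17 tip rack mm [-22.9 -86. ] z 51.3 yaw [177.4   0.5 -95.2] F [-0.3 -0.3 -2.1] F rack xy [-0.3 -0.3] M [-0.11  0.07 -0.05] w 0.0177
time_s: 9.25
tcp_pos: [0.6645, 0.2006, 0.0567]
eef_rot: [177.4, 0.5, -95.1]
contact_force: [-1.0, -5.1, -1.1]
gripper_width: 0.0175
t 9.25 tip rack mm [-22.9 -81.7] z 51.4 yaw [177.4   0.5 -95.1] F [-1.  -5.1 -1.1] F rack xy [-0.5 -5.2] M [-1.66  0.07  0.01] w 0.0175
```

```bash

python3 -m inch '[{"x":-0.2,"y":0,"z":0,"yaw":0},{"x":-0.2,"y":0,"z":0,"yaw":0}]'
python3 -c "from h import *;tip()"
python3 -m inch '[{"x":-0.2,"y":0,"z":0,"yaw":0},{"x":-0.2,"y":0,"z":0,"yaw":0}]'
python3 -c "from h import *;tip()"
python3 -m inch '[{"x":-0.18,"y":0,"z":0,"yaw":0}]'
python3 -c "from h import *;tip()"
```

```text
time_s: 9.42
tcp_pos: [0.6648, 0.2101, 0.0565]
eef_rot: [177.3, 0.3, -95.1]
contact_force: [0.1, -5.2, -2.3]
gripper_width: 0.0177
t 9.42 tip rack mm [-23.4 -72.2] z 51.7 yaw [177.3   0.3 -95.1] F [ 0.1 -5.2 -2.3] F rack xy [ 0.5 -5.2] M [-1.72 -0.24  0.1 ] w 0.0177
time_s: 9.58
tcp_pos: [0.6655, 0.2201, 0.0563]
eef_rot: [177.3, 0.2, -95.1]
contact_force: [1.2, -5.6, -1.9]
gripper_width: 0.0177
t 9.58 tip rack mm [-23.5 -62.2] z 51.8 yaw [177.3   0.2 -95.1] F [ 1.2 -5.6 -1.9] F rack xy [ 1.7 -5.5] M [-1.64 -0.24  0.18] w 0.0177
time_s: 9.67
tcp_pos: [0.6658, 0.2248, 0.0562]
eef_rot: [177.3, 0.2, -95.1]
contact_force: [0.0, -4.6, -2.6]
gripper_width: 0.0177
t 9.67 tip rack mm [-23.5 -57.5] z 51.8 yaw [177.3   0.2 -95.1] F [ 0.  -4.6 -2.6] F rack xy [ 0.4 -4.6] M [-1.68 -0.23  0.17] w 0.0177
```

Drawing steadily at about 5 N. From here I use smaller steps up to the stop.

```bash

python3 -m inch '[{"x":-0.18,"y":0,"z":0,"yaw":0}]'
python3 -c "from h import *;tip()"
python3 -m inch '[{"x":-0.12,"y":0,"z":0,"yaw":0}]'
python3 -c "from h import *;tip()"
python3 -m inch '[{"x":-0.08,"y":0,"z":0,"yaw":0}]'
python3 -c "from h import *;tip()"
python3 -m inch '[{"x":-0.07,"y":0,"z":0,"yaw":0}]'
python3 -c "from h import *;tip()"
```

```text
time_s: 9.75
tcp_pos: [0.6662, 0.2296, 0.0562]
eef_rot: [177.3, 0.2, -95.1]
contact_force: [0.6, -5.3, -1.6]
gripper_width: 0.0174
t 9.75 tip rack mm [-23.5 -52.7] z 51.8 yaw [177.3   0.2 -95.1] F [ 0.6 -5.3 -1.6] F rack xy [ 1.  -5.3] M [-1.65 -0.24  0.12] w 0.0174
time_s: 9.83
tcp_pos: [0.6665, 0.2332, 0.0562]
eef_rot: [177.3, 0.2, -95.1]
contact_force: [1.3, -5.2, -2.1]
gripper_width: 0.0174
t 9.83 tip rack mm [-23.4 -49.1] z 51.8 yaw [177.3   0.2 -95.1] F [ 1.3 -5.2 -2.1] F rack xy [ 1.8 -5.1] M [-1.57 -0.19  0.15] w 0.0174
time_s: 9.92
tcp_pos: [0.6663, 0.2346, 0.0559]
eef_rot: [177.2, 0.1, -95.0]
contact_force: [1.4, -15.0, -1.8]
gripper_width: 0.0183
t 9.92 tip rack mm [-23.7 -47.7] z 51.9 yaw [ 1.772e+02  1.000e-01 -9.500e+01] F [  1.4 -15.   -1.8] F rack xy [  2.6 -14.9] M [-5.17 -0.29  0.37] w 0.0183
time_s: 10.0
tcp_pos: [0.6658, 0.2347, 0.0555]
eef_rot: [177.1, -0.1, -95.0]
contact_force: [1.5, -13.7, -2.3]
gripper_width: 0.0175
t 10.0 tip rack mm [-24.2 -47.7] z 52.1 yaw [ 1.771e+02 -1.000e-01 -9.500e+01] F [  1.5 -13.7  -2.3] F rack xy [  2.6 -13.6] M [-4.89 -0.66  0.39] w 0.0175
```

```bash

python3 -m inch '[{"x":0,"y":0,"z":0,"yaw":0},{"x":0,"y":0,"z":0,"yaw":0},{"x":0.25,"y":0,"z":0,"yaw":0},{"x":0.15,"y":0,"z":0,"yaw":0}]'
python3 -c "from h import *;tip()"
python3 -m inch '[{"x":0,"y":0.25,"z":0,"yaw":0},{"x":0,"y":0.25,"z":0,"yaw":0}]'
python3 -c "from h import *;tip()"
```

```text
time_s: 10.33
tcp_pos: [0.6657, 0.226, 0.0554]
eef_rot: [177.2, -0.0, -95.0]
contact_force: [0.1, -0.4, -1.6]
gripper_width: 0.0178
t 10.33 tip rack mm [-23.4 -56.3] z 51.8 yaw [177.2  -0.  -95. ] F [ 0.1 -0.4 -1.6] F rack xy [ 0.1 -0.4] M [ 0.01 -0.04  0.02] w 0.0178
time_s: 10.5
tcp_pos: [0.6537, 0.2275, 0.0563]
eef_rot: [177.2, 0.1, -95.0]
contact_force: [-0.0, 0.4, -1.7]
gripper_width: 0.0177
t 10.5 tip rack mm [-35.6 -55.8] z 52.2 yaw [ 1.772e+02  1.000e-01 -9.500e+01] F [-0.   0.4 -1.7] F rack xy [-0.   0.4] M [ 0.09 -0.04 -0.  ] w 0.0177
```

```bash

python3 -m inch '[{"x":0,"y":0.2,"z":0,"yaw":0},{"x":0,"y":0.1,"z":0,"yaw":0}]'
python3 -c "from h import *;tip()"
python3 -m inch '[{"x":-0.3,"y":0,"z":0,"yaw":0},{"x":-0.3,"y":0,"z":0,"yaw":0}]'
python3 -c "from h import *;tip()"
```

```text
time_s: 10.67
tcp_pos: [0.6447, 0.229, 0.0573]
eef_rot: [177.3, 0.2, -95.0]
contact_force: [0.5, -0.7, -0.8]
gripper_width: 0.0177
t 10.67 tip rack mm [-44.7 -55. ] z 53.0 yaw [177.3   0.2 -95. ] F [ 0.5 -0.7 -0.8] F rack xy [ 0.5 -0.7] M [-0.22 -0.38  0.1 ] w 0.0177
time_s: 10.83
tcp_pos: [0.6458, 0.2442, 0.0585]
eef_rot: [177.4, 0.2, -95.0]
contact_force: [1.0, -1.3, -1.9]
gripper_width: 0.0175
t 10.83 tip rack mm [-44.9 -39.8] z 54.1 yaw [177.4   0.2 -95. ] F [ 1.  -1.3 -1.9] F rack xy [ 1.1 -1.2] M [-0.18 -0.47  0.19] w 0.0175
```

```bash

python3 -m inch '[{"x":-0.4,"y":-0.05,"z":0,"yaw":0},{"x":-0.5,"y":0,"z":0,"yaw":0}]'
python3 -c "from h import *;tip()"
python3 -m inch '[{"x":-0.8,"y":0,"z":0,"yaw":0},{"x":-0.8,"y":0,"z":0,"yaw":0},{"x":-0.4,"y":0,"z":0,"yaw":0}]'
python3 -c "from h import *;tip()"
```

```text
time_s: 11.0
tcp_pos: [0.6493, 0.2684, 0.059]
eef_rot: [177.4, 0.2, -95.0]
contact_force: [0.7, 0.5, -1.4]
gripper_width: 0.0176
t 11.0 tip rack mm [-43.5 -15.4] z 54.6 yaw [177.4   0.2 -95. ] F [ 0.7  0.5 -1.4] F rack xy [0.7 0.6] M [ 0.04 -0.17  0.03] w 0.0176
time_s: 11.25
tcp_pos: [0.6541, 0.324, 0.0589]
eef_rot: [177.4, 0.3, -95.1]
contact_force: [-0.3, -0.5, -0.0]
gripper_width: 0.0178
t 11.25 tip rack mm [-43.4  40.4] z 54.3 yaw [177.4   0.3 -95.1] F [-0.3 -0.5 -0. ] F rack xy [-0.3 -0.5] M [ 0.07 -0.1   0.  ] w 0.0178
```

```bash

python3 -m inch '[{"x":0,"y":1,"z":0,"yaw":0},{"x":0,"y":1,"z":0,"yaw":0},{"x":0,"y":1,"z":0,"yaw":0},{"x":0,"y":1,"z":0,"yaw":0},{"x":0,"y":1,"z":0,"yaw":0}]'
python3 -m inch '[{"x":0,"y":1,"z":0.3,"yaw":0},{"x":0,"y":1,"z":0.5,"yaw":0},{"x":0.5,"y":0,"z":0.5,"yaw":0}]'
python3 go.py .47 .30 .03 -94.8;python3 -c "from h import *;tip()"
```

```text
time_s: 11.67
tcp_pos: [0.5292, 0.3423, 0.0605]
eef_rot: [177.4, 0.2, -95.0]
contact_force: [-0.2, -0.5, -1.7]
gripper_width: 0.0176
time_s: 11.92
tcp_pos: [0.4728, 0.3402, 0.0326]
eef_rot: [177.5, 0.5, -94.8]
contact_force: [-0.8, -0.4, -1.8]
gripper_width: 0.018
t 11.92 tcp [0.4728 0.3402 0.0326] [177.55   0.51 -94.81] F [-0.8 -0.4 -1.8] w 0.018 | units xyz [ 1.61 -0.03  0.09] yaw -0.0
t 11.92 tip rack mm [-224.7   41.3] z 27.2 yaw [177.5   0.5 -94.8] F [-0.8 -0.4 -1.8] F rack xy [-0.8 -0.5] M [-0.13 -0.01  0.03] w 0.018
```

```bash

python3 -m inch '[{"x":0,"y":0,"z":0.35,"yaw":0},{"x":0,"y":0,"z":0.15,"yaw":0}]'
python3 -c "from h import *;tip()"
python3 -m inch '[{"x":0,"y":0,"z":0.1,"yaw":0}]'
python3 go.py .47 .30 .03 -94.8
```

```text
time_s: 12.08
tcp_pos: [0.4696, 0.3404, 0.0187]
eef_rot: [177.5, 0.4, -94.7]
contact_force: [1.2, 0.2, -1.4]
gripper_width: 0.0174
t 12.08 tip rack mm [-227.5   41.3] z 13.5 yaw [177.5   0.4 -94.7] F [ 1.2  0.2 -1.4] F rack xy [1.2 0.3] M [-0.01 -0.09 -0.02] w 0.0174
time_s: 12.17
tcp_pos: [0.4695, 0.3411, 0.0157]
eef_rot: [177.4, 0.4, -94.7]
contact_force: [0.6, -0.5, -1.9]
gripper_width: 0.0176
t 12.17 tcp [0.4695 0.3411 0.0157] [177.44   0.41 -94.67] F [ 0.6 -0.5 -1.9] w 0.0176 | units xyz [ 1.63 -0.13 -0.59] yaw 0.03
```

```bash

python3 -m inch '[{"x":0,"y":0,"z":0.02,"yaw":0},{"x":0,"y":0,"z":0,"yaw":0},{"x":0,"y":0,"z":0,"yaw":0},{"x":0,"y":0,"z":-0.02,"yaw":0},{"x":0,"y":0,"z":-0.02,"yaw":0}]' 0
python3 -m inch '[{"x":0,"y":0,"z":-0.2,"yaw":0},{"x":0,"y":0,"z":-0.6,"yaw":0},{"x":0,"y":0,"z":-1,"yaw":0},{"x":0,"y":0,"z":-1,"yaw":0},{"x":0,"y":0,"z":-1,"yaw":0}]'
python3 -m inch '[{"x":0,"y":0,"z":-1,"yaw":0},{"x":0,"y":0,"z":-0.6,"yaw":0}]'
python3 go.py .4667 -.0587 .14 -91.5
```

```text
time_s: 12.58
tcp_pos: [0.4727, 0.3434, 0.0169]
eef_rot: [177.6, 0.5, -94.7]
contact_force: [-0.4, -0.3, -0.2]
gripper_width: 0.0422
time_s: 13.0
tcp_pos: [0.4753, 0.3393, 0.1116]
eef_rot: [177.2, 0.0, -94.8]
contact_force: [-0.1, 0.8, -0.1]
gripper_width: 0.044
time_s: 13.17
tcp_pos: [0.4782, 0.3393, 0.157]
eef_rot: [177.4, 0.2, -94.8]
contact_force: [0.8, 0.8, 0.5]
gripper_width: 0.0439
t 13.17 tcp [0.4782 0.3393 0.157 ] [177.39   0.2  -94.83] F [0.8 0.8 0.5] w 0.0439 | units xyz [15.9  -0.91  0.58] yaw -0.83
```

```bash

python3 -m inch '[{"x":1,"y":-0.05,"z":0,"yaw":-0.2},{"x":1,"y":-0.05,"z":0,"yaw":-0.2},{"x":1,"y":-0.05,"z":0,"yaw":-0.2},{"x":1,"y":-0.05,"z":0,"yaw":-0.2},{"x":1,"y":0,"z":0,"yaw":0}]'
python3 -m inch '[{"x":1,"y":0,"z":0,"yaw":0},{"x":1,"y":0,"z":0,"yaw":0},{"x":1,"y":0,"z":0,"yaw":0},{"x":1,"y":0,"z":0,"yaw":0},{"x":1,"y":0,"z":0,"yaw":0}]'
python3 go.py .4665 -.0589 .14 -91.8
python3 - <<'E'
from h import *
p,d=r.capture("top");np.savez("pics/t3.npz",p=p,d=d)
a=cv2.resize(p[125:260,165:360],None,fx=4,fy=4,interpolation=cv2.INTER_CUBIC)
cv2.imwrite("pics/c4.png",a[:,:,::-1])
E
```

```text
time_s: 13.58
tcp_pos: [0.4798, 0.2161, 0.1654]
eef_rot: [178.1, 1.0, -91.2]
contact_force: [0.9, -0.8, 0.7]
gripper_width: 0.0442
time_s: 14.0
tcp_pos: [0.4769, 0.0848, 0.1674]
eef_rot: [178.4, 1.2, -91.1]
contact_force: [-0.3, 0.3, -0.5]
gripper_width: 0.044
t 14.0 tcp [0.4769 0.0848 0.1674] [178.4    1.2  -91.14] F [-0.3  0.3 -0.5] w 0.044 | units xyz [5.78 0.28 0.98] yaw 0.17
```

View pics/c4.png

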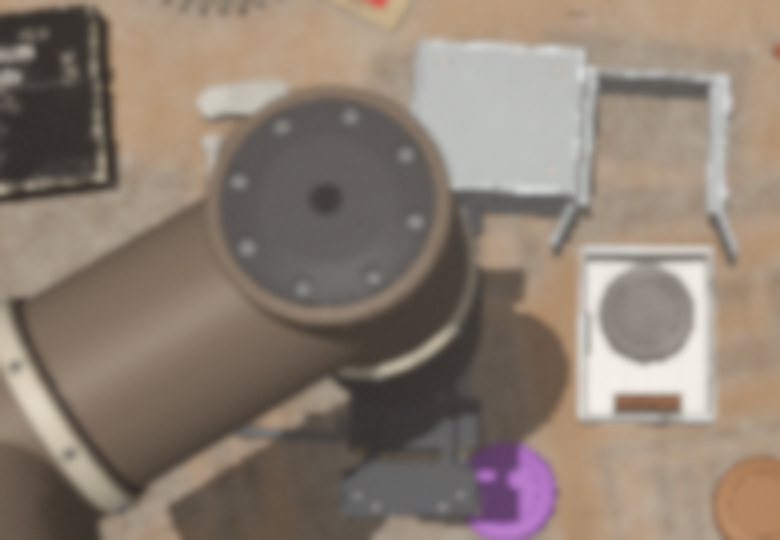

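```bash
python3 - <<'E'
from h import *
Q=lambda u,v:(u/4+165,v/4+125)
print("lips",rack(plane("top",[Q(597,120),Q(712,120),Q(590,190),Q(709,190),Q(578,200),Q(722,200)],.054))*1e3)
print("flare ends",rack(plane("top",[Q(557,245),Q(731,255)],.054))*1e3)
w=plane("top",[Q(648,403)],.08);print("pull",w,rack(w)*1e3)
w=plane("top",[Q(583,247),Q(714,247),Q(577,418),Q(717,420)],.045);print(w,rack(w)*1e3)
E
```

```text
lips [[   9.4 -132.7]
 [  14.4 -216.8]
 [ -43.6 -130.9]
 [ -38.4 -217.3]
 [ -51.6 -122.7]
 [ -45.3 -227.1]]
flare ends [[ -85.9 -109.7]
 [ -85.7 -235.5]]
pull [[ 0.46448288 -0.05983483]] [[-199.4 -181.5]]
[[ 0.58362214 -0.01642847]
 [ 0.58141557 -0.11179723]
 [ 0.45889148 -0.00967546]
 [ 0.45516794 -0.10961181]] [[ -84.3 -128.2]
 [ -78.6 -223.5]
 [-209.2 -131.9]
 [-204.5 -231.8]]
```

```bash

python3 -m inch '[{"x":1,"y":0.05,"z":0,"yaw":0},{"x":1,"y":0.05,"z":0,"yaw":0},{"x":1,"y":0.05,"z":0.1,"yaw":0.05},{"x":1,"y":0.05,"z":0.2,"yaw":0.05},{"x":1,"y":0.05,"z":0.4,"yaw":0}]'
python3 -m inch '[{"x":0.7,"y":0.05,"z":0.6,"yaw":0},{"x":0,"y":0,"z":0.8,"yaw":0}]'
python3 go.py .466 -.0592 .062 -91.6
```

```text
time_s: 14.47
tcp_pos: [0.4682, -0.0467, 0.1529]
eef_rot: [178.9, 1.3, -91.5]
contact_force: [0.9, -0.1, -0.2]
gripper_width: 0.0437
time_s: 14.63
tcp_pos: [0.4668, -0.0673, 0.12]
eef_rot: [179.3, 1.4, -91.6]
contact_force: [-0.4, 0.0, -1.1]
gripper_width: 0.0436
t 14.63 tcp [ 0.4668 -0.0673  0.12  ] [179.3    1.37 -91.65] F [-0.4  0.  -1.1] w 0.0436 | units xyz [-0.27  0.01  2.33] yaw -0.01
```

```bash

python3 -m inch '[{"x":-0.2,"y":0,"z":0.9,"yaw":0},{"x":0,"y":0,"z":0.8,"yaw":0},{"x":0,"y":0,"z":0.4,"yaw":0}]'
python3 go.py .466 -.0592 .062 -91.6
```

```text
time_s: 14.88
tcp_pos: [0.4664, -0.0632, 0.0671]
eef_rot: [179.5, 1.4, -91.9]
contact_force: [-1.0, -0.6, -0.1]
gripper_width: 0.0439
t 14.88 tcp [ 0.4664 -0.0632  0.0671] [179.5    1.43 -91.93] F [-1.  -0.6 -0.1] w 0.0439 | units xyz [-0.15  0.02  0.21] yaw -0.08
```

```bash

python3 -m inch '[{"x":-0.12,"y":0,"z":0.15,"yaw":0},{"x":0,"y":0,"z":-0.02,"yaw":0},{"x":0,"y":0,"z":-0.02,"yaw":0},{"x":0,"y":0,"z":-0.02,"yaw":0},{"x":0,"y":0,"z":-0.02,"yaw":0}]' -1 25
python3 -m inch '[{"x":0,"y":0,"z":0,"yaw":0},{"x":0,"y":0,"z":0,"yaw":0}]' -1 25
python3 go.py .466 -.0592 .062 -91.6
```

```text
time_s: 15.3
tcp_pos: [0.4667, -0.06, 0.0664]
eef_rot: [179.5, 1.4, -91.9]
contact_force: [2.8, -0.1, -3.8]
gripper_width: 0.0162
time_s: 15.47
tcp_pos: [0.4679, -0.0596, 0.0678]
eef_rot: [179.7, 1.5, -91.9]
contact_force: [1.0, 0.1, -6.1]
gripper_width: 0.012
t 15.47 tcp [ 0.4679 -0.0596  0.0678] [179.69   1.46 -91.92] F [ 1.   0.1 -6.1] w 0.012 | units xyz [-0.01  0.07  0.23] yaw -0.08
```

```bash

python3 -m inch '[{"x":-0.1,"y":0,"z":0.03,"yaw":0.25},{"x":-0.1,"y":0,"z":0.03,"yaw":0.25},{"x":-0.1,"y":0,"z":0.03,"yaw":0.25}]'
python3 - <<'E'
from h import *
s=r.get_state();print(rack(s["tcp_pos"])*1e3)
p,d=r.capture("top");P,_=cloud("top",p,d)
a=cv2.resize(p[130:245,270:370],None,fx=5,fy=5,interpolation=cv2.INTER_CUBIC)
cv2.imwrite("pics/c5.png",a[:,:,::-1])
E
python3 go.py .466 -.0592 .062 -94.9
```

```text
time_s: 15.72
tcp_pos: [0.4677, -0.0531, 0.067]
eef_rot: [179.6, 1.3, -95.1]
contact_force: [-3.3, -7.0, 12.0]
gripper_width: 0.012
[[-196.8 -174.5]]
t 15.77 tcp [ 0.4677 -0.0529  0.067 ] [179.58   1.33 -95.23] F [-2.2 -4.3  7.9] w 0.0117 | units xyz [0.26 0.04 0.2 ] yaw -0.08
```

View pics/c5.png

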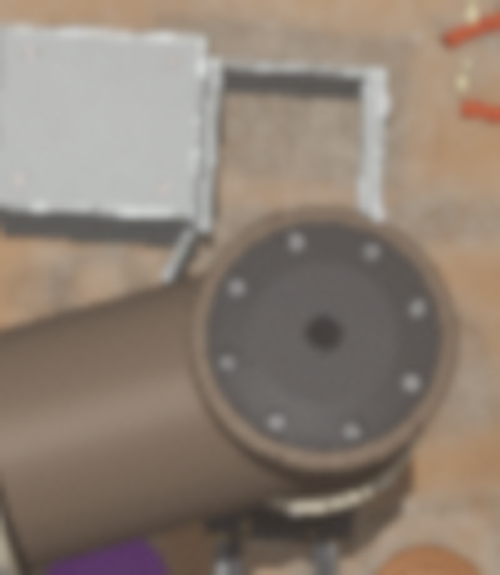

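```bash
cat > st.py <<'E'
from h import *
s=r.get_state();print("pull rack",(rack(s["tcp_pos"])[0]*1e3),"z",s["tcp_pos"][2].round(4),s["eef_rot"].round(2),"F rack",(np.array([RX,RY])@s["contact_force"][:2]).round(1),s["contact_force"][2].round(1),"M",s["moment"].round(2))
E
python3 -m inch '[{"x":0,"y":-0.3,"z":-0.04,"yaw":-0.05},{"x":0,"y":-0.3,"z":0,"yaw":0}]'; python3 st.py
python3 -m inch '[{"x":0,"y":-0.4,"z":0,"yaw":0},{"x":0,"y":-0.4,"z":0,"yaw":0}]'; python3 st.py
```

```text
time_s: 15.93
tcp_pos: [0.4793, -0.0545, 0.0678]
eef_rot: [179.3, 1.3, -95.2]
contact_force: [-4.0, 0.3, 0.4]
gripper_width: 0.012
pull rack [-185.1 -174.9] z 0.0678 [179.32   1.28 -95.2 ] F rack [-4.  0.] 0.4 M [0.21 1.16 0.08]
time_s: 16.1
tcp_pos: [0.4966, -0.0565, 0.0672]
eef_rot: [179.0, 1.2, -95.3]
contact_force: [-7.6, 1.6, 7.0]
gripper_width: 0.0125
pull rack [-167.7 -175.4] z 0.0672 [179.     1.24 -95.33] F rack [-7.7  1. ] 7.0 M [0.31 2.26 0.07]
```

```bash

python3 -m inch '[{"x":-0.06,"y":-0.4,"z":-0.03,"yaw":-0.08},{"x":-0.06,"y":-0.4,"z":-0.01,"yaw":-0.04}]'; python3 st.py
python3 -m inch '[{"x":-0.03,"y":-0.4,"z":-0.02,"yaw":-0.02},{"x":-0.02,"y":-0.4,"z":-0.02,"yaw":0}]'; python3 st.py
```

```text
time_s: 16.27
tcp_pos: [0.4995, -0.057, 0.0661]
eef_rot: [177.0, 0.9, -95.2]
contact_force: [-34.2, 3.2, 41.8]
gripper_width: 0.0124
pull rack [-164.8 -175.7] z 0.0661 [177.02   0.92 -95.19] F rack [-34.4   0.3] 41.8 M [ 1.72 12.58  0.25]
time_s: 16.43
tcp_pos: [0.5107, -0.0584, 0.0663]
eef_rot: [176.0, 0.7, -95.3]
contact_force: [-9.3, 1.4, 9.4]
gripper_width: 0.0132
pull rack [-153.5 -176.2] z 0.0663 [176.04   0.74 -95.26] F rack [-9.3  0.7] 9.4 M [0.79 3.18 0.18]
```

```bash

python3 -m inch '[{"x":0,"y":0,"z":-0.03,"yaw":0},{"x":0,"y":0,"z":-0.03,"yaw":0},{"x":0,"y":0,"z":0,"yaw":0}]' -0.4
python3 st.py
python3 - <<'E'
from h import *
p,d=r.capture("side");np.savez("pics/s4.npz",p=p,d=d)
a=cv2.resize(p[140:260,215:375],None,fx=5,fy=5,interpolation=cv2.INTER_CUBIC)
cv2.imwrite("pics/c6.png",a[:,:,::-1])
E
```

```text
time_s: 16.68
tcp_pos: [0.5125, -0.0581, 0.0678]
eef_rot: [176.1, 0.7, -95.4]
contact_force: [-0.6, -0.5, -0.1]
gripper_width: 0.0247
pull rack [-151.7 -175.7] z 0.0678 [176.06   0.73 -95.37] F rack [-0.6 -0.5] -0.1 M [-0.03 -0.15  0.01]
```

View pics/c6.png

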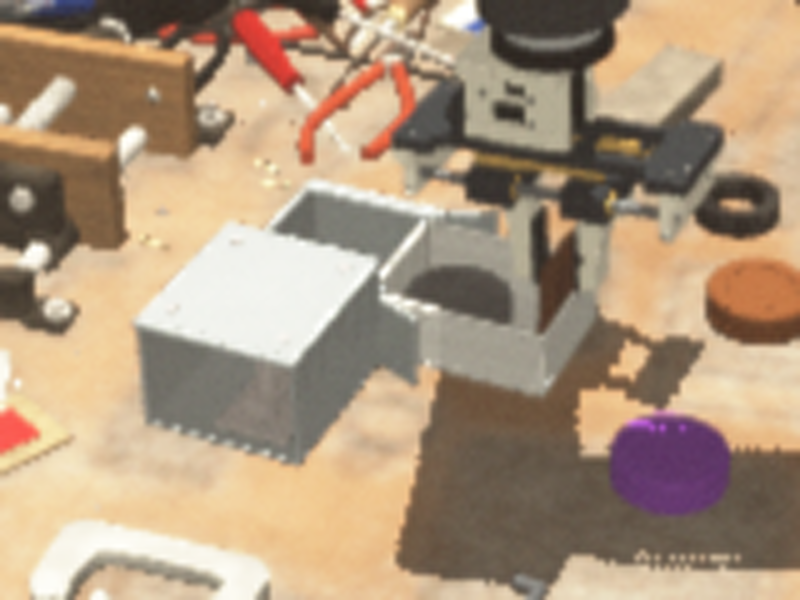

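```bash

python3 -m inch '[{"x":-0.04,"y":-0.25,"z":0,"yaw":-0.1},{"x":-0.02,"y":-0.25,"z":-0.02,"yaw":0}]'; python3 st.py
python3 -m inch '[{"x":-0.02,"y":-0.25,"z":-0.02,"yaw":0},{"x":-0.02,"y":-0.25,"z":-0.02,"yaw":0}]'; python3 st.py
```

```text
time_s: 16.9
tcp_pos: [0.5236, -0.0577, 0.0672]
eef_rot: [175.9, 0.7, -95.0]
contact_force: [-6.2, 0.1, 4.8]
gripper_width: 0.0263
pull rack [-140.7 -174.4] z 0.0672 [175.92   0.75 -94.96] F rack [-6.2 -0.4] 4.8 M [ 0.18  2.37 -0.  ]
time_s: 17.07
tcp_pos: [0.5322, -0.0584, 0.067]
eef_rot: [175.4, 0.6, -95.0]
contact_force: [-10.3, 1.0, 9.7]
gripper_width: 0.0264
pull rack [-132.1 -174.4] z 0.067 [175.36   0.63 -94.97] F rack [-10.4   0.2] 9.7 M [0.34 3.82 0.05]
```

```bash

python3 -m inch '[{"x":0,"y":0.2,"z":0,"yaw":0},{"x":0,"y":0,"z":-0.8,"yaw":0},{"x":0,"y":0,"z":-0.8,"yaw":0},{"x":0,"y":0.6,"z":-0.4,"yaw":0},{"x":0,"y":1,"z":0,"yaw":0}]' -1
python3 -m inch '[{"x":0,"y":1,"z":0,"yaw":0},{"x":0,"y":0.3,"z":0,"yaw":0},{"x":0,"y":0,"z":0,"yaw":0}]'; python3 st.py
```

```text
time_s: 17.48
tcp_pos: [0.4962, -0.0555, 0.1202]
eef_rot: [175.3, 0.5, -94.9]
contact_force: [0.2, 0.8, 0.5]
gripper_width: 0.002
time_s: 17.73
tcp_pos: [0.4618, -0.0522, 0.1243]
eef_rot: [175.6, 0.6, -95.0]
contact_force: [-0.2, -0.6, 0.4]
gripper_width: 0.0005
pull rack [-202.8 -174.1] z 0.1243 [175.55   0.64 -94.95] F rack [-0.2 -0.6] 0.4 M [-0.01 -0.16 -0.01]
```

```bash

python3 -m inch '[{"x":0,"y":0,"z":0.9,"yaw":0},{"x":0,"y":0,"z":0.9,"yaw":0},{"x":0,"y":0,"z":0.9,"yaw":0},{"x":0,"y":0,"z":0.4,"yaw":0}]'; python3 st.py
python3 - <<'E'
from h import *
p,d=r.capture("side")
a=cv2.resize(p[140:260,215:375],None,fx=5,fy=5,interpolation=cv2.INTER_CUBIC)
cv2.imwrite("pics/c7.png",a[:,:,::-1])
E
```

```text
time_s: 18.07
tcp_pos: [0.4637, -0.0494, 0.0486]
eef_rot: [176.4, 0.8, -94.8]
contact_force: [-0.5, 0.7, -0.1]
gripper_width: 0.0004
pull rack [-201.1 -171.2] z 0.0486 [176.39   0.85 -94.79] F rack [-0.6  0.7] -0.1 M [-0.01 -0.    0.03]
```

View pics/c7.png

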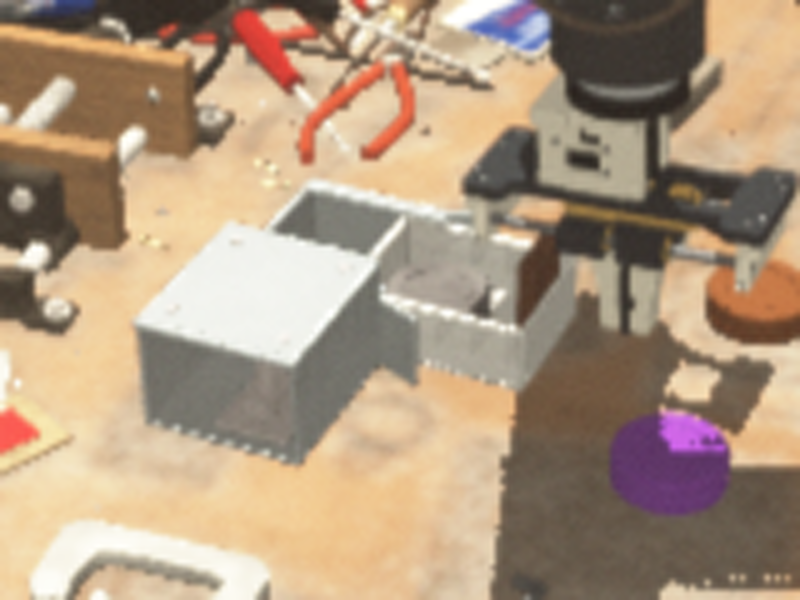

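```bash

python3 -m inch '[{"x":0.1,"y":-0.5,"z":0.2,"yaw":0},{"x":0,"y":-0.5,"z":0,"yaw":0},{"x":0,"y":-0.3,"z":0,"yaw":0}]'; python3 st.py
python3 -m inch '[{"x":0,"y":-0.3,"z":-0.02,"yaw":0},{"x":0,"y":-0.3,"z":-0.02,"yaw":0}]'; python3 st.py
python3 -m inch '[{"x":0,"y":-0.3,"z":-0.02,"yaw":0},{"x":0,"y":-0.3,"z":-0.02,"yaw":0}]'; python3 st.py
```

```text
time_s: 18.37
tcp_pos: [0.4967, -0.0548, 0.0392]
eef_rot: [176.2, 0.7, -94.7]
contact_force: [-6.9, 1.3, 8.3]
gripper_width: 0.0005
pull rack [-167.8 -173.7] z 0.0392 [176.16   0.75 -94.72] F rack [-6.9  0.7] 8.3 M [0.58 2.27 0.05]
time_s: 18.53
tcp_pos: [0.5074, -0.0572, 0.0394]
eef_rot: [175.5, 0.6, -94.8]
contact_force: [-11.6, 2.0, 13.8]
gripper_width: 0.0003
pull rack [-156.9 -175.2] z 0.0394 [175.48   0.59 -94.77] F rack [-11.7   1. ] 13.8 M [0.59 3.85 0.11]
time_s: 18.7
tcp_pos: [0.5181, -0.0592, 0.0398]
eef_rot: [174.9, 0.5, -94.8]
contact_force: [-11.2, 2.4, 8.2]
gripper_width: 0.0004
pull rack [-146.  -176.3] z 0.0398 [174.88   0.5  -94.84] F rack [-11.3   1.4] 8.2 M [ 0.96  3.23 -0.01]
```

```bash

python3 -m inch '[{"x":-0.06,"y":-0.3,"z":-0.1,"yaw":0},{"x":-0.06,"y":-0.3,"z":-0.06,"yaw":0}]'; python3 st.py
python3 -m inch '[{"x":-0.04,"y":-0.3,"z":-0.06,"yaw":0},{"x":-0.04,"y":-0.3,"z":-0.06,"yaw":0}]'; python3 st.py
```

```text
time_s: 18.87
tcp_pos: [0.5319, -0.0581, 0.0423]
eef_rot: [174.6, 0.5, -94.9]
contact_force: [-3.5, 0.2, -0.4]
gripper_width: 0.0003
pull rack [-132.4 -174.1] z 0.0423 [174.56   0.46 -94.91] F rack [-3.5 -0.1] -0.4 M [0.11 0.78 0.  ]
time_s: 19.03
tcp_pos: [0.5477, -0.0575, 0.0438]
eef_rot: [174.4, 0.4, -94.9]
contact_force: [-3.7, 0.3, -1.0]
gripper_width: 0.0005
pull rack [-116.7 -172.1] z 0.0438 [174.43   0.44 -94.94] F rack [-3.8  0. ] -1.0 M [ 0.01  0.82 -0.02]
```

```bash

python3 -m inch '[{"x":0.04,"y":-0.25,"z":-0.05,"yaw":0}]'; python3 st.py
python3 -m inch '[{"x":0.02,"y":-0.18,"z":-0.03,"yaw":0}]'; python3 st.py
python3 -m inch '[{"x":0.02,"y":-0.15,"z":-0.03,"yaw":0}]'; python3 st.py
python3 -m inch '[{"x":0,"y":-0.12,"z":-0.03,"yaw":0}]'; python3 st.py
```

```text
time_s: 19.12
tcp_pos: [0.5548, -0.0588, 0.0444]
eef_rot: [174.4, 0.4, -94.9]
contact_force: [-3.4, 0.3, -0.1]
gripper_width: 0.0004
pull rack [-109.5 -172.9] z 0.0444 [174.43   0.44 -94.92] F rack [-3.4  0. ] -0.1 M [0.02 0.77 0.02]
time_s: 19.2
tcp_pos: [0.5602, -0.0598, 0.0446]
eef_rot: [174.4, 0.4, -94.9]
contact_force: [-3.8, 0.3, -0.9]
gripper_width: 0.0005
pull rack [-104.  -173.5] z 0.0446 [174.42   0.44 -94.92] F rack [-3.8 -0.1] -0.9 M [0.07 0.82 0.04]
time_s: 19.28
tcp_pos: [0.5646, -0.0608, 0.0449]
eef_rot: [174.4, 0.4, -94.9]
contact_force: [-5.0, 3.7, 0.3]
gripper_width: 0.0004
pull rack [ -99.6 -174. ] z 0.0449 [174.4    0.43 -94.93] F rack [-5.3  3.2] 0.3 M [1.12 2.02 0.06]
time_s: 19.37
tcp_pos: [0.5644, -0.061, 0.0445]
eef_rot: [174.0, 0.4, -95.0]
contact_force: [-20.8, 7.0, 5.6]
gripper_width: 0.0005
pull rack [ -99.8 -174.3] z 0.0445 [174.     0.42 -94.99] F rack [-21.3   5.2] 5.6 M [ 2.43  6.44 -0.03]
```

```bash

python3 -m inch '[{"x":0,"y":0.4,"z":0,"yaw":0},{"x":0,"y":1,"z":0,"yaw":0},{"x":0,"y":0,"z":-1,"yaw":0},{"x":0,"y":0,"z":-1,"yaw":0},{"x":0,"y":0,"z":-1,"yaw":0}]'
python3 -m inch '[{"x":1,"y":0.3,"z":-1,"yaw":0},{"x":1,"y":0.3,"z":-0.5,"yaw":0},{"x":1,"y":0.3,"z":0,"yaw":0},{"x":1,"y":0.3,"z":0,"yaw":0},{"x":1,"y":0.3,"z":0,"yaw":0}]'
python3 -m inch '[{"x":1,"y":0.3,"z":0,"yaw":0},{"x":1,"y":0.3,"z":0,"yaw":0},{"x":1,"y":0.3,"z":0,"yaw":0},{"x":1,"y":0,"z":0,"yaw":0},{"x":1,"y":0,"z":0,"yaw":0}]'
python3 -m inch '[{"x":1,"y":0,"z":0,"yaw":0},{"x":1,"y":0,"z":0,"yaw":0},{"x":1,"y":0,"z":0,"yaw":0},{"x":0,"y":0,"z":0,"yaw":0}]'
python3 - <<'E'
from h import *
p,d=r.capture("top");np.savez("pics/t5.npz",p=p,d=d)
a=cv2.resize(p[125:260,165:360],None,fx=4,fy=4,interpolation=cv2.INTER_CUBIC)
cv2.imwrite("pics/c8.png",a[:,:,::-1])
E
```

```text
time_s: 19.78
tcp_pos: [0.5346, -0.0598, 0.1198]
eef_rot: [173.7, 0.3, -95.0]
contact_force: [0.1, 0.3, 0.4]
gripper_width: 0.0007
time_s: 20.2
tcp_pos: [0.5011, -0.1831, 0.1731]
eef_rot: [175.3, 0.3, -94.5]
contact_force: [1.0, -0.3, 0.4]
gripper_width: 0.0002
time_s: 20.62
tcp_pos: [0.4712, -0.3135, 0.1803]
eef_rot: [176.4, 0.1, -94.3]
contact_force: [1.3, -0.1, -0.2]
gripper_width: 0.0003
time_s: 20.95
tcp_pos: [0.4675, -0.3979, 0.1838]
eef_rot: [177.1, -0.3, -94.4]
contact_force: [0.6, 0.4, 0.2]
gripper_width: 0.0004
```

View pics/c8.png

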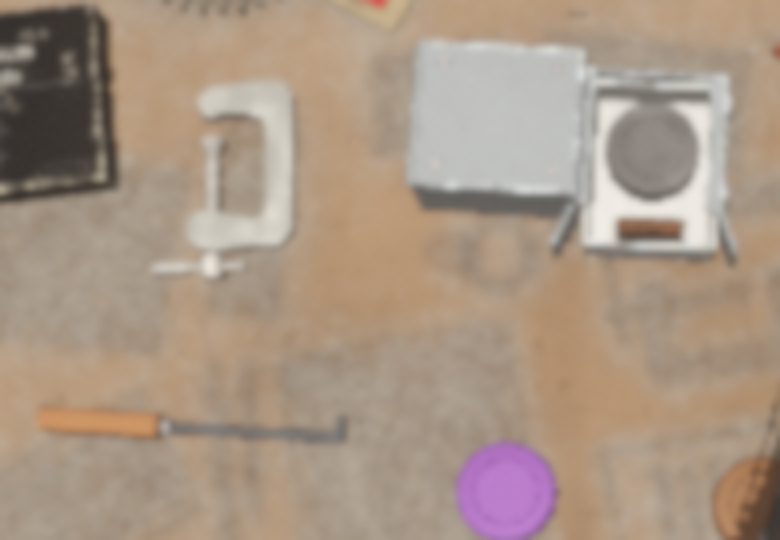

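```bash
python3 - <<'E'
from h import *
z=np.load("pics/t5.npz");P,p=cloud("top",z["p"],z["d"])
X,Y,Z=P[...,0],P[...,1],P[...,2]
m=(abs(X-.593)<.03)&(abs(Y+.062)<.04)&(Z>.065);A_=P[m];c,wh,a=cv2.minAreaRect(A_[:,:2].astype(np.float32))
print("pull rack mm",rack(np.array(c))*1e3,"expected -71,-173.5;",np.round(wh,3),a,"z",np.median(A_[:,2]))
m=(abs(X-.47)<.03)&(abs(Y-.33)<.07)&(Z>.008);print("handle z max",P[m][:,2].max(), fitrect("top",m,.024,[.47,.34,-4,.018,.09]))
Q=lambda u,v:(u/4+165,v/4+125)
w=plane("top",[Q(584,247),Q(716,252)],.045);print("rear rim",rack(w)*1e3,"yaw",np.degrees(np.arctan2(w[0,0]-w[1,0],w[0,1]-w[1,1]))*-1)
E
```

```text
pull rack mm [[ -71.8 -174.5]] expected -71,-173.5; [0.046 0.013] 86.52674865722656 z 0.07885079446776477
handle z max 0.02931692439614797 (array([ 0.4669,  0.3257, -3.2502,  0.0146,  0.1175]), np.float64(1.53))
rear rim [[ -84.3 -129. ]
 [ -82.2 -225.1]] yaw -3.5418756287943345
```

```bash
python3 -c "
from plant import r
print(r.get_state()['time_s'],r.close_job())"
```

```text
the job is handed in; nothing more can be done
21.0 None
```

The bolt is drawn, the tray is home in the bay and the rod is back on the table. I handed the job in at 21.0 s of the 64 s allowed; the hand-in returns no verdict.

**Bolt:** I felt for the knob by sweeping the rod sideways and touched it at about rack x = -12 mm. I then drew the bolt at about 5 N until it met its stop, where the force peaked near 15 N against the 30 N limit. A later picture shows the bolt's nose gone from the bay.

**Tray:** I first pinched the pull and slid the tray into the mouth. It caught there once (34 N along the slide, 42 N vertical). After that I let go and pushed the rear wall low down. It slid at about 4 N, then stopped hard at 21 N, which I took to be the back stop.

**Last checks:**
- **Position:** the pull measured at rack x = -71.8 mm against an expected -71. The rear rim, read from the picture by eye, suggested about 3 mm short, so the two disagree somewhat.
- **Angle:** the tray is about 1.3° (0.02 rad) off the bay's line, within the limit of 0.06.
- **Other items:** the last picture shows the tin in the tray and the rod lying flat, clear of the rack. The clamp and look-alike tins look unmoved. The tape roll and oilstone were outside that last crop, but I never went near them low down.

**Other contacts:** one finger touched the table with about 65 N while I was going for the rod, which is under the 120 N wrist limit. The camera-based rack position was also off by about 3 mm in y, which I corrected from the bolt's stop and the bay walls.

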